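Load the V-trough glue-up jig from the tote

TASK

Get the eight-sided wooden blanks ready for gluing end to end: slide the jig's jaw right back, carry the tote over and tip its blanks into the V-trough so that they drop into line along the fold, then hang the empty tote by its bar on the rack's two hooks, with its weight bearing on both hooks before you let go. Lay any blank that is lying about into the trough as well, then slide the jaw up until it nips the whole row firmly against the end stop, and leave it closed up with no gaps. Don't disturb the glue bottle, the tape or the pencil cup.

Things in the scene. Friction and masses are not known exactly. Their poses are not given: they have to be found in the camera images.
- trough: Fixed V-trough jig: dark steel angle, a 90-degree V on a 110 x 460 mm plywood base. Origin on the bench under the fold, midway between end stop and fully open jaw; y runs along the fold (stop at -y, jaw at +y), +x away from the robot. Fold 28 mm above the bench; 45-degree walls end in rims 42 mm either side of the fold, 70 mm above the bench, from y -210 to +250 mm
- stop: fixed aluminium end stop filling the V at the -y end, a 26 mm thick block whose face, that the row butts against, is at y = -172.5 mm; its top corner is 92 mm above the bench. Same origin and axes as the trough
- jaw: sliding jaw: an 18 mm thick aluminium block filling the V (top corner 92 mm above the bench) under a bridge with a wooden tab. Origin at bench height below its face (the face that looks to the stop), axes as the trough's. It slides along the trough's y: right back its origin is at trough y +172.5 mm (345 mm from the stop), fully in at -62.5 mm. About 2 N of friction plus light damping; it stays where it is left
- jaw_face (a point): point on the fold at the jaw's face, the face that looks to the stop
- jaw_tab (a point): middle of the jaw's upright wooden tab, 112 mm above the bench, 26 mm behind the jaw's face. Tab 32 mm across the trough, 14 mm thick along it, from 83 to 125 mm above the bench, on an aluminium bridge 104 mm wide, 46 mm long (2 to 48 mm behind the face), 73 to 83 mm up. Take it from above, fingers closing along the trough, or push it
- tote: plywood tote, about 0.32 kg, 96 mm deep (x), 300 mm long (y): 6 mm floor, back (+x) 41 and ends 51 mm high, front (-x) open, where blanks tumble out when it is tipped front down by more than 23 degrees; 40 empties it. Origin at the centre of its underside. Flat carrying bar along y above the middle, 10 mm thick in x, 95 to 119 mm above the underside, between uprights 143 mm from the middle
- bar_mid (a point): middle of the tote's carrying bar, 107 mm above the underside, where it balances
- bar_left (a point): point on the carrying bar 90 mm to +y of its middle, which goes over a hook
- bar_right (a point): point on the carrying bar 90 mm to -y of its middle, which goes over a hook
- rack: fixed bench rack: two white posts and a cross rail with two steel hooks reaching towards -x. Origin on the bench under the midpoint between the hooks' seats; y from hook to hook, +x away from the robot. Rail 90 to 110 mm behind the seats, 180 to 210 mm up; posts at y +-130 mm, to 215 mm up
- hook_left: hook at +y 90 mm of the rack: a 14 mm wide prong with its top, where the underside of the bar rests, 200 mm above the bench, and two upright lugs 18 mm high that leave a slot 24 mm wide (x -12 to +12 mm) for the bar; tip at x -18 mm. The hooks go in between the bar and the tote's back, from the front (-x). Same origin and axes as the rack
- hook_right: the other hook, the same, at -y 90 mm of the rack; same origin and axes as the rack
- blank1: eight-sided limewood blank, 26 mm across flats and 48 mm long along its y axis, origin at its centre; 22 g; starts lying in the tote along its length. May be absent. Seated in the trough its centre is 18.4 mm above the fold
- blank2: eight-sided limewood blank, 26 mm across flats and 48 mm long along its y axis, origin at its centre; 22 g; starts lying in the tote along its length. May be absent. Seated in the trough its centre is 18.4 mm above the fold
- blank3: eight-sided limewood blank, 26 mm across flats and 48 mm long along its y axis, origin at its centre; 22 g; starts lying in the tote along its length. May be absent. Seated in the trough its centre is 18.4 mm above the fold
- blank4: eight-sided limewood blank, 26 mm across flats and 48 mm long along its y axis, origin at its centre; 22 g; starts lying in the tote along its length. May be absent. Seated in the trough its centre is 18.4 mm above the fold
- blank5: eight-sided limewood blank, 26 mm across flats and 48 mm long along its y axis, origin at its centre; 22 g; starts as a stray lying on the green cutting mat (2 mm thick). May be absent. Seated in the trough its centre is 18.4 mm above the fold
- blank6: eight-sided limewood blank, 26 mm across flats and 48 mm long along its y axis, origin at its centre; 22 g; starts as a stray lying on the green cutting mat (2 mm thick). May be absent. Seated in the trough its centre is 18.4 mm above the fold
- glue: white glue bottle, 52 mm across and 130 mm high, standing on the bench; leave alone. Origin under its middle
- tape: roll of paper tape, 84 mm across and 25 mm high, lying flat; leave alone. Origin under its middle
- pencup: white cup 72 mm across and 90 mm high with pencils to 165 mm; leave alone. Origin under its middle
- fold_mid (a point): point on the fold above the trough's origin, 172.5 mm from the stop's face
Mind the look-alikes: they are no part of the job. Leave any red look-alike of the blank2 alone. What is shaped like the blank5 but black is not meant.

How it is judged:
By the outcome, as a careful person would: the job done as asked, in the order asked, and still so for the second after the job is handed in, with the robot touching nothing.
Of blank1, blank2, blank3, blank4, blank5, blank6 only 3 to 5 are there at a start; the rules pass over those that are not, and their reading is None.
At some moment in a run one of blank1, blank2, blank3, blank4, blank5, blank6 may be knocked a few centimetres aside while the robot is not near it.
It also fails if it takes over 210 s, if anything falls off the work surface, if the arm or the gripper's body presses on something with over 40 N, if the wrist force passes 120 N, or if a joint passes its speed limit or range.

ROBOT

A 6-joint arm with a two-finger parallel gripper is mounted at the origin on the work surface. World frame = base frame: x ahead of the robot, y to its left, z up, the work surface at z = 0. Lengths are in mm, angles in rad, forces in N, time in s.
With the tool pointing down it reaches from about 275 to 1000 mm from the base axis. Payload 8.4 kg.
Tool frame: the origin (TCP) lies on the mounting face of the last link; the fingertips stand 173 mm ahead of it and the grasp point (between the pads) lies 155 mm ahead of it; z points along the fingers, y is the direction in which the jaws open and shut (so a half turn about z gives the same grasp; the last joint's range is limited). The gripper opens to 85 mm and grips with 20 to 120 N. Pads are 22 mm wide; open, the fingers measure 114 mm over their backs; the gripper's body (76 mm by 85 mm) begins 54 mm behind the grasp point. The pads swing forward as they close: fully open they stand 13 mm farther back than shut.
Start: joints at [-1.253, 0.353, 1.633, -0, 1.155, -0.002], TCP at [196.484, -593.316, 404.681] pointing down, gripper open.
Joint ranges: [-2.63, 2.63], [-0.92, 2.1], [0.06, 2.66], [-1.3, 4.44], [0, 2.69], [-3.02, 3.02]. Speed limits (rad/s): [2.22, 2.22, 2.79, 3.14, 3.14, 3.14].

INTERFACE

Orientations are given as [roll, pitch, yaw] about the fixed x, y, z axes, in that order (R = Rz(yaw) Ry(pitch) Rx(roll)).
In Python, from rig import r, grab_frame, spotter gives the robot as it stands.
- The arm moves only by the tool apply_moves, never from a script. Its argument "motion" is text: rows parted by semicolons, each of 5 numbers parted by spaces: the opening, from -1 (shut) to 1 (fully open), then the shift along the tool's x, y, z as a fraction of full scale, then the turn about the tool's z as a fraction of full scale. In form: hand x y z twist; .... A call has 1 to 20 rows; each row is the pose to reach, as a shift and turn from the pose commanded when the call began, along the tool's axes at that moment, turning the shorter way round; what a row does not reach only later rows make up. Full scale, the value 1, is 1 m for a shift and pi rad for a turn. A row lasts 1/12 s, in which the tool goes at most 41.7 mm and 7.16 degrees, less where a joint would pass 70% of its speed; a pose out of reach is approached as far as the arm can. A call with a number of a shift or a turn outside -1 to 1 is refused whole. A call with a gripper value outside its range is refused whole. The fingers move at their own pace and stop on an object; "squeeze" is the grip in N (left out, the last holds). Time passes only in rows, so rows that repeat a pose let the fingers close. It gives the time, the measured TCP pose, the force and the opening at its end, in the units of the state.
- r.sense(): the state, without advancing time (a new reading comes with each control period).
- grab_frame(name): name is "scene" or "top"; returns a dict with "img" (384x512x3 uint8, red, green, blue), "fx", "fy", "cx", "cy" (pixels), "R" (3x3) and "t" (3): a world point X has camera coordinates R X + t. Camera axes: x right, y down, z forward; pixel columns grow to the right and rows downward; lengths in mm; the calibration is good to about 2 mm. A picture is of the moment at which its call begins. There is no depth.
- r.sign_off(): hands the job in, once; it reports no verdict.
Trained networks look in the newest picture that a camera, given by its name, has taken for a name from the list of things; names that differ only in an ending like _2 or _b are one class to them, and where a whole thing is asked for, a point or a joint stands for the part that bears it (a point fixed in the world has none). Each returns a list of dicts, best first, with "conf" (0 to 1); they miss things now and then, are a little off and sometimes report something else, mostly with a low value. They report only what shows in the picture. A call takes as long as a camera call. They do not tell look-alikes from the thing itself.
- spotter.boxes_of(query, camera): "point" ([x, y, z] in mm, in world coordinates, good to about 4 mm: the middle of the surface that is visible of it).
- spotter.place_of(query, camera): "point" ([x, y, z] in mm, in world coordinates, good to about 4 mm: a listed point, or the origin of a listed thing).
The state is a dict: "clock": time; "qpos": joint angles; "qvel": joint speeds; "joint_efforts": joint torques, N m; "eef_pos": TCP position; "tcp_rot": TCP orientation; "contact_force": force on the tool from outside, world axes, zero at the start; "wrist_torque": the same for the moment, N m; "opening": opening from 0.0 (shut) to 1.0 (fully open).
Only numpy, scipy, OpenCV 4.12 (cv2) and the standard library are available. Lean on these libraries where they do the work, as an engineer would, in place of code of your own. Each camera call takes 0.05 s, during which the arm holds its last target.

## Working session

There is one attempt and no reset: what is moved stays moved. The work goes in short steps, Python scripts to look and compute and a tool call to move; the robot and the scene stay as the last step left them, time stands still between calls to the robot, and variables do not carry over. Pictures are saved under pics/ and viewed, and the job is handed in when it is done.

Besides the shell and the picture viewer there is one more tool, called after ">>>" as a command line: name --argument value ..., lists and objects as JSON in quotes. apply_moves: Moves the arm, as the interface text tells. Its arguments: {"type":"object","properties":{"motion":{"type":"string"},"squeeze":{"type":"number"}},"required":["motion"]}

```bash
ls -la; mkdir -p pics
python3 - <<'E'
from rig import r, grab_frame, spotter
import cv2
print(r.sense())
for c in("scene","top"):
    f=grab_frame(c); cv2.imwrite(f"pics/{c}0.png",f["img"][:,:,::-1]); print(c,f["fx"],f["fy"],f["cx"],f["cy"],f["R"],f["t"])
    for n in ["trough","jaw","jaw_tab","tote","bar_mid","bar_left","bar_right","rack","hook_left","hook_right","blank1","blank5","glue","tape","pencup","fold_mid","stop"]:
        print(n,[( [round(v) for v in d["point"]],round(d["conf"],2)) for d in spotter.place_of(n,c)])
E
```

```text
total 12
drwxr-xr-x  3 agent agent 4096 Dec  7 14:10 .
drwxr-xr-x 23 root  root  4096 Dec  7 14:10 ..
drwxr-xr-x  2 agent agent 4096 Dec  7 14:10 pics
{'clock': 0.0, 'qpos': array([-1.25341532e+00,  3.53645654e-01,  1.63417938e+00, -1.84846281e-05,
        1.15515515e+00, -2.42444398e-03]), 'qvel': array([-1.58401871e-04,  4.84434243e-05,  1.28283834e-03,  5.31596200e-04,
        1.03395390e-04, -1.48467888e-04]), 'joint_efforts': array([-1.27844719e-04, -6.05249977e+01, -3.42065692e+01, -1.29879745e-04,
        9.46997636e-03,  8.07914375e-06]), 'eef_pos': array([ 196.39435701, -593.08135938,  403.94369523]), 'tcp_rot': array([-3.14020509e+00,  1.35363957e-05,  3.19812938e-01]), 'contact_force': array([-0.28681255,  0.24771321,  0.99387747]), 'wrist_torque': array([-0.01567044, -0.01378614, -0.01268401]), 'opening': 0.9968767179174983}
scene 459.52614286013187 459.52614286013187 261.5515977206298 186.46992512870654 [[-0.64815706  0.76142452  0.01118594]
 [ 0.62479859  0.540138   -0.5638064 ]
 [-0.43533797 -0.35844614 -0.82583123]] [ 307.17530701 -289.04344712 1624.55184961]
trough [
[... 1211 characters left out ...]
, 0.98)]
bar_left [([340, 356, 107], 0.62), ([477, -105, -2], 0.19)]
bar_right [([476, 241, 104], 0.67)]
rack []
hook_left []
hook_right [([478, 243, 106], 0.38)]
blank1 [([389, 505, 9], 0.75), ([606, -220, 14], 0.63), ([484, 244, 23], 0.61), ([730, -433, 15], 0.57), ([672, -116, 21], 0.5), ([389, 333, 16], 0.47), ([450, 286, 21], 0.42)]
blank5 [([389, 505, 9], 0.75), ([606, -220, 14], 0.63), ([484, 244, 23], 0.61), ([730, -433, 15], 0.57), ([672, -116, 21], 0.5), ([389, 333, 16], 0.47), ([450, 286, 21], 0.42)]
glue [([542, -444, -2], 0.69)]
tape [([486, 243, 23], 0.42)]
pencup [([510, 486, 1], 0.72)]
fold_mid []
stop [([608, -219, 12], 0.59), ([389, 329, 17], 0.56), ([404, 301, 110], 0.51)]
```

View pics/scene0.png

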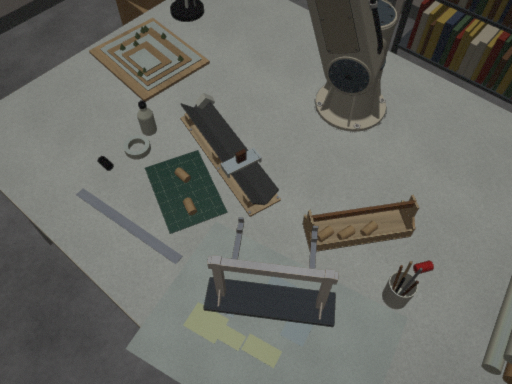

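View pics/top0.png

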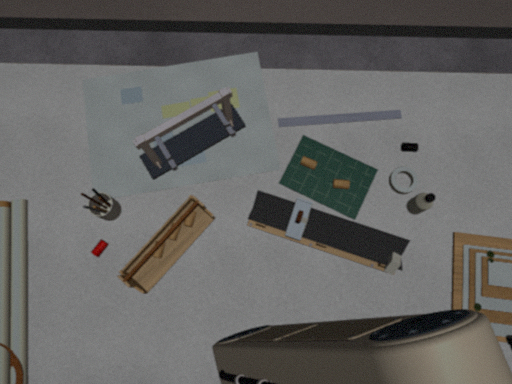

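Five blanks are present: three in the tote and two strays on the mat. There is also a red and a black look-alike. I'll zoom in for precise poses.

```bash
cat > h.py <<'E'
import numpy as np, cv2
from rig import r, grab_frame, spotter
def save(f,name,box=None,s=1):
    im=f["img"][:,:,::-1]
    if box: x0,y0,x1,y1=box; im=im[y0:y1,x0:x1]
    im=cv2.convertScaleAbs(cv2.resize(im,None,fx=s,fy=s,interpolation=cv2.INTER_CUBIC),alpha=1.5)
    cv2.imwrite("pics/"+name,im)
def px2w(f,u,v,z):
    d=np.array([(u-f["cx"])/f["fx"],(v-f["cy"])/f["fy"],1]); R=np.array(f["R"]);t=np.array(f["t"])
    o=-R.T@t; d=R.T@d
    return o+d*(z-o[2])/d[2]
def w2px(f,X):
    c=np.array(f["R"])@np.array(X)+f["t"]; return f["fx"]*c[0]/c[2]+f["cx"], f["fy"]*c[1]/c[2]+f["cy"]
E
python3 - <<'E'
from h import *
f=grab_frame("top"); save(f,"t_tr.png",(240,120,420,280),4); save(f,"t_left.png",(110,75,260,300),2.6)
f=grab_frame("scene"); save(f,"s_tr.png",(130,80,290,240),3.7); save(f,"s_r.png",(190,190,430,330),3.3)
for c in ("top","scene"):
  for n in ["rack","hook_left","hook_right","trough","stop","jaw_face","blank1"]:
    print(c,n,[( [round(v) for v in d["point"]],round(d["conf"],2)) for d in spotter.place_of(n,c)])
  for n in ["rack","trough","stop","jaw","tote"]:
    print(c,"box",n,[( [round(v) for v in d["point"]],round(d["conf"],2)) for d in spotter.boxes_of(n,c)])
E
```

```text
top rack []
top hook_left [([408, 300, 0], 0.74)]
top hook_right []
top trough [([448, -185, 3], 0.83)]
top stop []
top jaw_face [([476, -103, 29], 0.6)]
top blank1 [([605, -218, 17], 0.68), ([407, 300, 1], 0.6), ([673, -119, 18], 0.59), ([484, 240, 22], 0.54), ([390, 505, 10], 0.54), ([451, 289, 19], 0.53), ([733, -434, 15], 0.53), ([388, 331, 18], 0.42)]
top box rack [([727, 250, 14], 0.57), ([534, -432, 84], 0.44), ([725, 134, 206], 0.42)]
top box trough [([452, -160, 55], 0.89), ([394, 305, 5], 0.17)]
top box stop [([364, -349, 77], 0.68)]
top box jaw [([480, -81, 80], 0.89)]
top box tote [([394, 306, 3], 0.69)]
scene rack []
scene hook_left [([405, 299, 108], 0.57), ([623, -413, 3], 0.51)]
scene hook_right [([542, -446, -3], 0.55)]
scene trough [([450, -184, 2], 0.64)]
scene stop []
scene jaw_face []
scene blank1 [([449, 290, 22], 0.7), ([607, -214, 13], 0.67), ([732, -436, 14], 0.65), ([672, -113, 18], 0.61), ([488, 240, 15], 0.59), ([390, 504, 10], 0.51), ([394, 327, 19], 0.45)]
scene box rack [([736, 254, 17], 0.94)]
scene box trough [([480, -105, 46], 0.64), ([367, -348, 72], 0.59)]
scene box stop [([366, -347, 70], 0.75), ([399, 332, 28], 0.28)]
scene box jaw [([494, -78, 83], 0.93)]
scene box tote [([390, 316, 19], 0.77)]
```

View pics/t_tr.png

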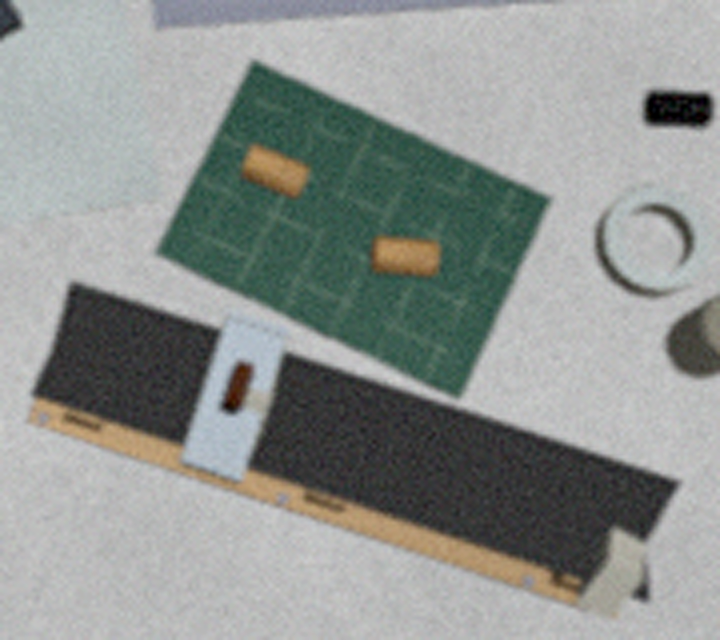

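View pics/t_left.png

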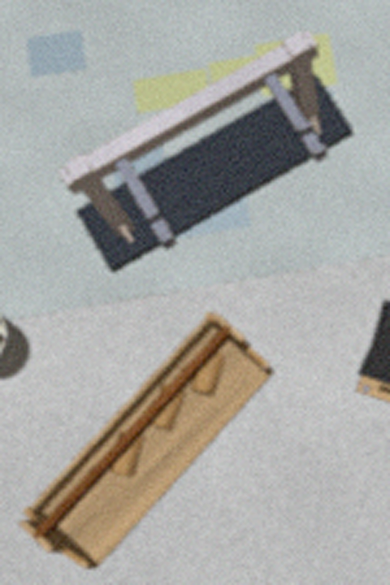

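View pics/s_tr.png

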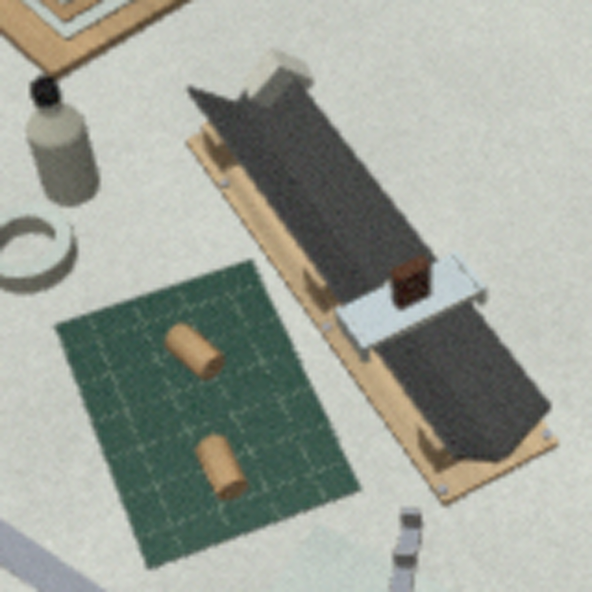

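View pics/s_r.png

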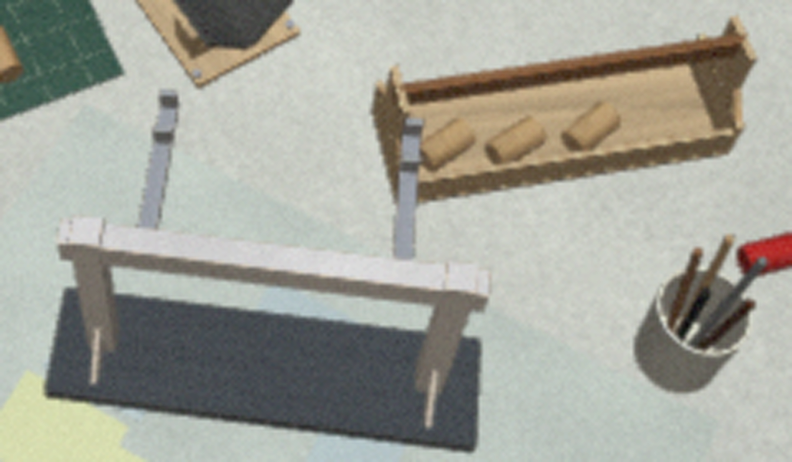

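```bash
cat > fit.py <<'E'
from h import *
from scipy.optimize import least_squares
def fit(obs,x0):
    # obs: (frame,u,v,(lx,ly,lz))
    def res(p):
        c,s=np.cos(p[2]),np.sin(p[2]); o=[]
        for f,u,v,l in obs:
            X=[p[0]+c*l[0]-s*l[1],p[1]+s*l[0]+c*l[1],l[2]]
            a,b=w2px(f,X); o+= [a-u,b-v]
        return np.array(o)
    q=least_squares(res,x0,x_scale=[100,100,1],loss="soft_l1")
    return q.x,np.round(res(q.x).reshape(-1,2),1)
E
python3 - <<'E'
from fit import *
T=grab_frame("top");S=grab_frame("scene")
t=lambda x,y,l:(T,240+x/4,120+y/4,l)
s=lambda x,y,l:(S,130+x/3.7,80+y/3.7,l)
x,e=fit([t(72,284,(42,250,70)),t(680,484,(42,-210,70)),t(38,398,(-42,250,70)),s(188,88,(42,-210,70)),s(550,408,(-42,250,70))],[448,-187,-.3])
print("trough",x,np.degrees(x[2]),e.tolist())
t=lambda x,y,l:(T,110+x/2.6,75+y/2.6,l)
s=lambda x,y,l:(S,190+x/3.3,190+y/3.3,l)
x,e=fit([t(167,243,(-15,90,218)),t(318,152,(-15,-90,218)),s(413,122,(-15,90,218)),s(168,95,(-15,-90,218))],[650,200,.4])
print("rack",x,np.degrees(x[2]),e.tolist())
# refined bar ends
x,e=fit([t(42,531,(0,143,119)),t(226,334,(0,-143,119)),s(405,88,(0,-143,119)),s(740,42,(0,143,119))],[405,300,.88])
print("tote",x,np.degrees(x[2]),e.tolist())
E
```

```text
trough [ 4.47725878e+02 -1.86577167e+02 -2.98021520e-01] -17.07537531032348 [[-1.1, 0.7], [-0.3, 0.4], [-1.8, -1.1], [-1.4, -1.1], [-1.4, -1.4]]
rack [6.46536134e+02 1.92581410e+02 5.93854595e-01] 34.02536193272622 [[-1.1, -0.7], [-0.5, -0.7], [0.1, -1.8], [-0.3, -1.2]]
tote [405.59283004 301.64760681   0.86080421] 49.320448074657584 [[-3.6, 0.3], [-0.6, -1.0], [-1.0, -1.1], [-0.2, -0.6]]
```

```bash
cat > plan.py <<'E'
# usage: rel(cmd, target): numbers for a row
import numpy as np, json
def rel(cmd,tgt):
    c,s=np.cos(cmd[3]),np.sin(cmd[3]); d=np.array(tgt[:3])-cmd[:3]
    tw=-(tgt[3]-cmd[3]); tw=(tw+np.pi)%(2*np.pi)-np.pi
    return np.round([(c*d[0]+s*d[1])/1e3,(s*d[0]-c*d[1])/1e3,-d[2]/1e3,tw/np.pi],4).tolist()
def adv(cmd,row):
    c,s=np.cos(cmd[3]),np.sin(cmd[3]); x,y,z,t=row
    return [cmd[0]+1e3*(c*x+s*y),cmd[1]+1e3*(s*x-c*y),cmd[2]-1e3*z,cmd[3]-t*np.pi]
def loc(o,l,z): # local object pose (x,y,yaw) + local xy -> world xyz
    c,s=np.cos(o[2]),np.sin(o[2]); return [o[0]+c*l[0]-s*l[1],o[1]+s*l[0]+c*l[1],z]
TR=[448.7,-186.6,-.298]
E
python3 - <<'E'
from plan import *
c0=[196.484,-593.316,404.681,.3198]
a=loc(TR,(-1,112.5),0);print(a)
for z in (400,300,268): print(rel(c0,[a[0],a[1],z,-.298]))
E
```

```text
[np.float64(480.77508057215096), np.float64(-78.76475897792027), 0]
[0.4316, -0.3991, 0.0047, 0.1967]
[0.4316, -0.3991, 0.1047, 0.1967]
[0.4316, -0.3991, 0.1367, 0.1967]
```

>>> apply_moves --motion "0.2 0.432 -0.399 0.005 0.1967; 0.2 0.432 -0.399 0.005 0.1967; 0.2 0.432 -0.399 0.005 0.1967; 0.2 0.432 -0.399 0.005 0.1967; 0.2 0.432 -0.399 0.005 0.1967; 0.2 0.432 -0.399 0.005 0.1967; 0.2 0.432 -0.399 0.005 0.1967; 0.2 0.432 -0.399 0.005 0.1967; 0.2 0.432 -0.399 0.005 0.1967; 0.2 0.432 -0.399 0.005 0.1967; 0.2 0.432 -0.399 0.005 0.1967; 0.2 0.432 -0.399 0.005 0.1967; 0.2 0.432 -0.399 0.005 0.1967; 0.2 0.432 -0.399 0.005 0.1967; 0.2 0.432 -0.399 0.005 0.1967; 0.2 0.432 -0.399 0.005 0.1967; 0.2 0.432 -0.399 0.045 0.1967; 0.2 0.432 -0.399 0.085 0.1967; 0.2 0.432 -0.399 0.1 0.1967; 0.2 0.432 -0.399 0.1 0.1967" --squeeze 30

```text
clock: 4.87
eef_pos: [478.9, -79.5, 301.2]
tcp_rot: [3.14, 0.007, -0.299]
contact_force: [-0.3, 0.5, 0.4]
opening: 0.603
```

Run:
```python
from h import *
f=grab_frame("top"); save(f,"a1.png",(240,120,420,280),3)
f=grab_frame("scene"); save(f,"a2.png",(130,50,330,210),3)
```

```text
(no output)
```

View pics/a2.png

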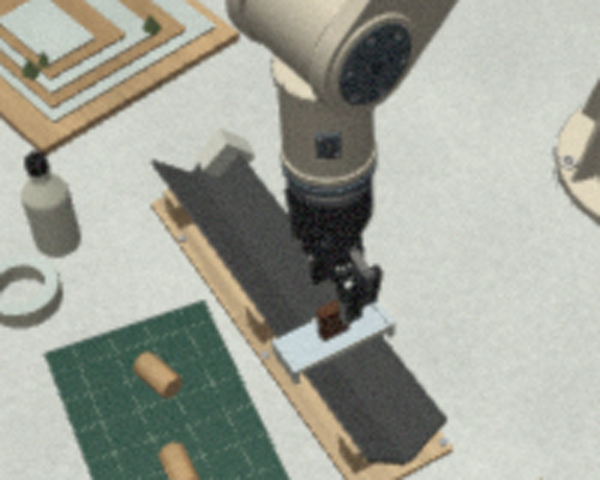

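View pics/a1.png

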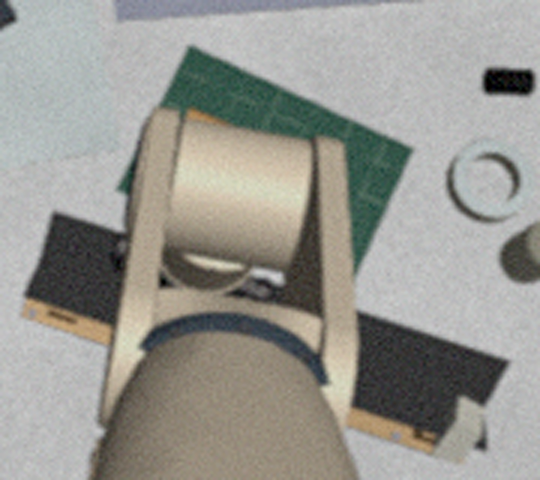

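The fingers straddle the tab in the scene view (crop about 330,290). Next I lower, grip the tab and draw the jaw back.

>>> apply_moves --motion "0.2 0 0 0.012 0; 0.2 0 0 0.024 0; 0.2 0 0 0.033 0; 0.2 0 0 0.033 0; -0.8 0 0 0.033 0; -0.8 0 0 0.033 0; -0.8 0 0 0.033 0; -0.8 0 0 0.033 0; -0.8 0 0 0.033 0; -0.8 0 0 0.033 0; -0.8 0 0 0.033 0" --squeeze 30

```text
clock: 5.88
eef_pos: [481.5, -78.9, 272.6]
tcp_rot: [-3.142, -0.001, -0.298]
contact_force: [-1.0, -1.2, 7.3]
opening: 0.156
```

>>> apply_moves --motion "-0.8 0 -0.01 0 0; -0.8 0 -0.025 0 0; -0.8 0 -0.04 0 0; -0.8 0 -0.055 0 0; -0.8 0 -0.068 0 0; -0.8 0 -0.076 0 0; -0.8 0 -0.08 0 0; -0.8 0 -0.084 0 0; -0.8 0 -0.087 0 0; -0.8 0 -0.089 0 0; -0.8 0 -0.089 0 0; -0.8 0 -0.089 0 0"

```text
clock: 6.88
eef_pos: [507.5, 4.7, 272.6]
tcp_rot: [3.138, -0.002, -0.297]
contact_force: [-2.6, -16.9, 8.7]
opening: 0.158
```

Run:
```python
from h import *
s=r.sense(); print(s["contact_force"],s["eef_pos"],s["opening"])
d=s["eef_pos"]-np.array([481.5,-78.9,272.6]); print(d@[.2937,.956,0])
f=grab_frame("scene"); save(f,"a3.png",(130,50,330,210),3)
```

```text
[ -2.58586234 -16.93383806   8.6592913 ] [507.46941045   4.66586659 272.61105821] 0.15798198505219424
87.51618431485481
```

View pics/a3.png

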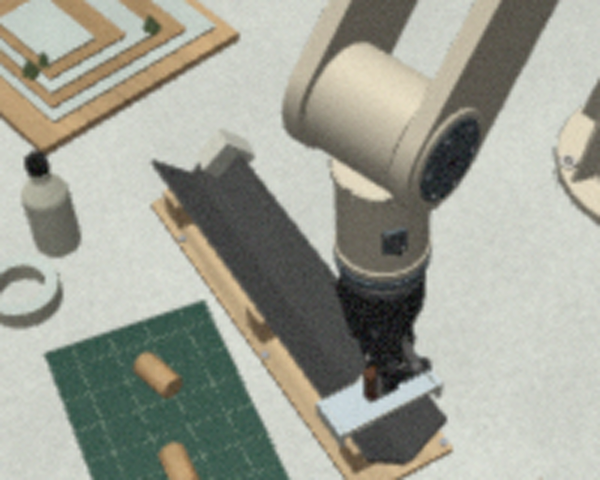

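Run:
```python
from plan import *
c=[196.484,-593.316,404.681,.3198]
for m in ([.432,-.399,.1,.1967],[0,0,.033,0],[0,-.089,0,0]): c=adv(c,m)
print(c)
TOT=[405.3,301.3,.866]
y=TOT[2]+np.pi/2
for z in (390,300,262): print(rel(c,[TOT[0],TOT[1],z,y]))
```

```text
[np.float64(507.2886305580409), np.float64(6.338190255050179), 271.681, -0.2981512749611124]
[-0.1841, -0.252, -0.1183, -0.8706]
[-0.1841, -0.252, -0.0283, -0.8706]
[-0.1841, -0.252, 0.0097, -0.8706]
```

>>> apply_moves --motion "0.2 0 0.001 0 0; 0.2 0 0.001 0 0; 0.2 0 0.001 0 0; 0.2 0 0.001 0 0; 0.2 0 0.001 -0.03 0; 0.2 0 0.001 -0.06 0; 0.2 0 0.001 -0.09 0; 0.2 -0.184 -0.252 -0.118 -0.8706; 0.2 -0.184 -0.252 -0.118 -0.8706; 0.2 -0.184 -0.252 -0.118 -0.8706; 0.2 -0.184 -0.252 -0.118 -0.8706; 0.2 -0.184 -0.252 -0.118 -0.8706; 0.2 -0.184 -0.252 -0.118 -0.8706; 0.2 -0.184 -0.252 -0.118 -0.8706; 0.2 -0.184 -0.252 -0.118 -0.8706; 0.2 -0.184 -0.252 -0.118 -0.8706; 0.2 -0.184 -0.252 -0.118 -0.8706; 0.2 -0.184 -0.252 -0.118 -0.8706; 0.2 -0.184 -0.252 -0.118 -0.8706; 0.2 -0.184 -0.252 -0.118 -0.8706"

```text
clock: 8.6
eef_pos: [405.1, 301.6, 389.5]
tcp_rot: [-3.141, 0.0, 1.334]
contact_force: [0.3, 0.3, -0.5]
opening: 0.597
```

Run:
```python
from plan import *
from h import *
s=r.sense(); p=s["eef_pos"]; yw=s["tcp_rot"][2]; print(p,yw,s["clock"],s["qpos"])
f=grab_frame("top"); save(f,"b1.png",None,1.5)
for q in ("bar_mid","bar_left","bar_right","jaw"): print(q,[(np.round(d["point"]),round(d["conf"],2)) for d in spotter.place_of(q,"top")[:2]])
```

```text
[405.11852957 301.61270348 389.54350568] 1.3338195559995376 8.6 [6.36939757e-01 1.82877432e-01 1.90145232e+00 2.23420199e-04
 1.05758759e+00 8.73806824e-01]
bar_mid [(array([402., 301., 109.]), 0.94)]
bar_left [(array([ 542., -441.,    0.]), 0.74)]
bar_right [(array([475., 244., 103.]), 0.85)]
jaw [(array([502., -21.,  -6.]), 0.61)]
```

View pics/b1.png

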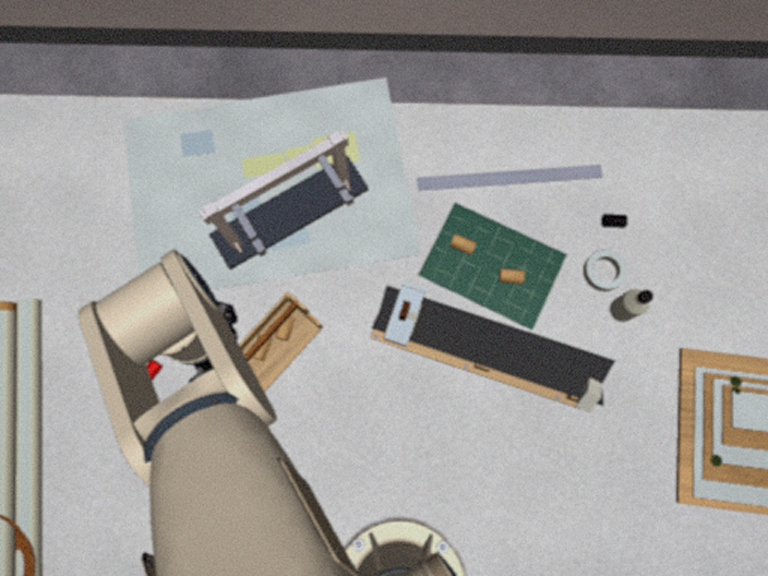

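>>> apply_moves --motion "0.2 0 0 0 -0.351; 0.2 0 0 0 -0.351; 0.2 0 0 0 -0.351; 0.2 0 0 0 -0.351; 0.2 0 0 0 -0.351; 0.2 0 0 0 -0.351; 0.2 0 0 0 -0.351; 0.2 0 0 0 -0.351; 0.2 0 0 0 -0.351; 0.2 0 0 0.03 -0.351; 0.2 0 0 0.06 -0.351; 0.2 0 0 0.085 -0.351; 0.2 0 0 0.085 -0.351; 0.2 0 0 0.085 -0.351"

```text
clock: 10.02
eef_pos: [405.2, 301.1, 304.1]
tcp_rot: [-3.139, -0.001, 2.427]
contact_force: [0.8, -0.2, 0.9]
opening: 0.599
```

Run:
```python
from plan import *
from h import *
s=r.sense(); print(s["eef_pos"],s["tcp_rot"],s["clock"],s["qpos"],s["contact_force"])
f=grab_frame("scene"); save(f,"b2.png",(280,100,460,270),3.5)
```

```text
[405.16810225 301.06299583 304.0838998 ] [-3.13883104e+00 -6.66757116e-04  2.42747384e+00] 10.0167 [ 6.36055637e-01  2.96078770e-01  1.97712245e+00  6.04515765e-05
  8.71232020e-01 -2.20661787e-01] [ 0.77726543 -0.16578913  0.92168077]
```

View pics/b2.png

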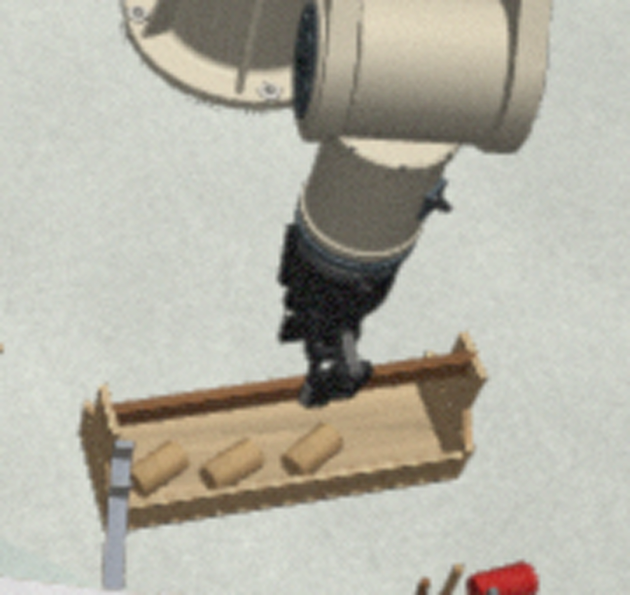

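>>> apply_moves --motion "0.2 0 0 0.02 0; 0.2 0 0 0.035 0; 0.2 0 0 0.042 0; 0.0 0 0 0.042 0; -0.2 0 0 0.042 0; -0.4 0 0 0.042 0; -0.5 0 0 0.042 0; -0.6 0 0 0.042 0; -0.7 0 0 0.042 0; -0.8 0 0 0.042 0; -0.9 0 0 0.042 0; -1 0 0 0.042 0; -1 0 0 0.042 0; -1 0 0 0.042 0; -1 0 0 0.042 0; -1 0 0 0.042 0" --squeeze 40

```text
clock: 11.4
eef_pos: [405.4, 301.2, 262.9]
tcp_rot: [-3.141, -0.0, 2.429]
contact_force: [-1.7, -2.2, 5.8]
opening: 0.109
```

Run:
```python
from plan import *
from h import *
s=r.sense(); print(s["eef_pos"],s["tcp_rot"],s["clock"],s["contact_force"],s["opening"])
f=grab_frame("scene"); save(f,"b3.png",(280,100,460,270),3.5)
```

```text
[405.4217038  301.20760171 262.89319137] [-3.14148172e+00 -2.52971228e-05  2.42938831e+00] 11.4 [-1.69561388 -2.21241309  5.77825208] 0.10916938877981519
```

View pics/b3.png

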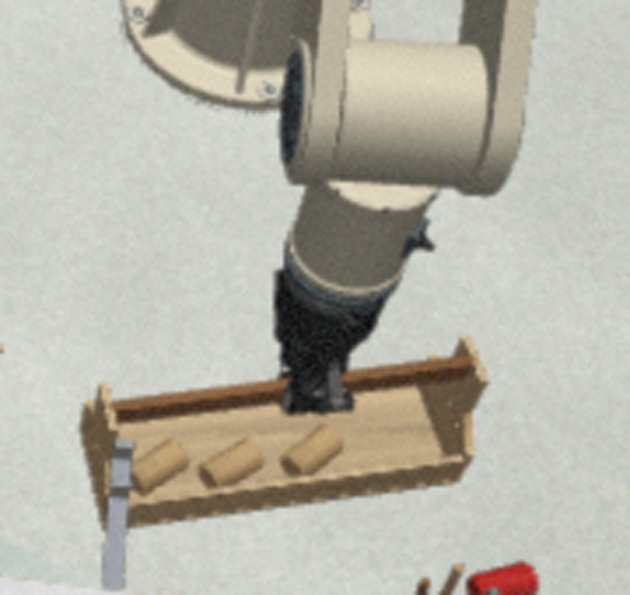

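>>> apply_moves --motion "-1 0 0 -0.001 0; -1 0 0 -0.003 0; -1 0 0 -0.006 0; -1 0 0 -0.01 0; -1 0 0 -0.015 0; -1 0 0 -0.02 0; -1 0 0 -0.025 0; -1 0 0 -0.029 0; -1 0 0 -0.032 0; -1 0 0 -0.034 0; -1 0 0 -0.035 0; -1 0 0 -0.035 0" --squeeze 60

```text
clock: 12.45
eef_pos: [405.4, 301.3, 297.9]
tcp_rot: [3.141, 0.0, 2.43]
contact_force: [-0.4, 0.3, -4.4]
opening: 0.102
```

Run:
```python
from plan import *
from h import *
s=r.sense(); print(s["eef_pos"],s["tcp_rot"],s["clock"],s["contact_force"],s["wrist_torque"],s["opening"])
f=grab_frame("scene"); save(f,"b4.png",(280,100,460,270),3.5)
```

```text
[405.4484523  301.29128656 297.89800909] [3.14128810e+00 7.57018674e-05 2.42959533e+00] 12.45 [-0.39675521  0.29703939 -4.44842892] [0.0177037  0.01701749 0.04577085] 0.1019877108389652
```

View pics/b4.png

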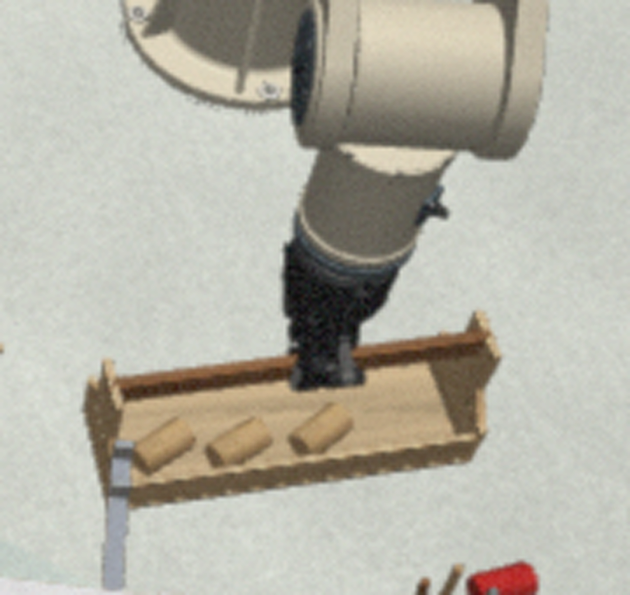

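Run:
```python
from plan import *
TR[:2]=loc(TR,(0,1),0)[:2]
c=[405.4,301.3,298.6,2.4296]
t=loc(TR,(27,-8),402)+[TR[2]+np.pi/2]
print(t)
c1=[c[0],c[1],400,c[3]]
print("lift",rel(c,c1))
print("full",rel(c1,t))
R=np.array(rel(c1,t))
N=32
for i in range(1,N+1):
    u=i/N; s=u*u*(3-2*u); print(i,np.round(R*s,3).tolist())
```

```text
[np.float64(472.45472909134253), np.float64(-201.21892081505757), 402, 1.2727963267948965]
lift [0.0, 0.0, -0.1014, 0.0]
full [-0.3791, -0.3366, -0.002, 0.3682]
1 [-0.001, -0.001, -0.0, 0.001]
2 [-0.004, -0.004, -0.0, 0.004]
3 [-0.009, -0.008, -0.0, 0.009]
4 [-0.016, -0.014, -0.0, 0.016]
5 [-0.025, -0.022, -0.0, 0.024]
6 [-0.035, -0.031, -0.0, 0.034]
7 [-0.046, -0.041, -0.0, 0.045]
8 [-0.059, -0.053, -0.0, 0.058]
9 [-0.073, -0.065, -0.0, 0.071]
10 [-0.088, -0.078, -0.0, 0.085]
11 [-0.104, -0.092, -0.001, 0.101]
12 [-0.12, -0.107, -0.001, 0.117]
13 [-0.137, -0.122, -0.001, 0.133]
14 [-0.154, -0.137, -0.001, 0.15]
15 [-0.172, -0.153, -0.001, 0.167]
16 [-0.19, -0.168, -0.001, 0.184]
17 [-0.207, -0.184, -0.001, 0.201]
18 [-0.225, -0.2, -0.001, 0.218]
19 [-0.242, -0.215, -0.001, 0.235]
20 [-0.259, -0.23, -0.001, 0.252]
21 [-0.276, -0.245, -0.001, 0.268]
22 [-0.291, -0.259, -0.002, 0.283]
23 [-0.306, -0.272, -0.002, 0.297]
24 [-0.32, -0.284, -0.002, 0.311]
25 [-0.333, -0.295, -0.002, 0.323]
26 [-0.344, -0.306, -0.002, 0.334]
27 [-0.354, -0.315, -0.002, 0.344]
28 [-0.363, -0.322, -0.002, 0.352]
29 [-0.37, -0.328, -0.002, 0.359]
30 [-0.375, -0.333, -0.002, 0.364]
31 [-0.378, -0.336, -0.002, 0.367]
32 [-0.379, -0.337, -0.002, 0.368]
```

>>> apply_moves --motion "-1 0 0 -0.002 0; -1 0 0 -0.007 0; -1 0 0 -0.015 0; -1 0 0 -0.027 0; -1 0 0 -0.04 0; -1 0 0 -0.053 0; -1 0 0 -0.066 0; -1 0 0 -0.079 0; -1 0 0 -0.089 0; -1 0 0 -0.096 0; -1 0 0 -0.1 0; -1 0 0 -0.101 0"

```text
clock: 13.5
eef_pos: [405.5, 301.3, 399.4]
tcp_rot: [3.141, 0.0, 2.43]
contact_force: [0.6, 0.5, -3.7]
opening: 0.105
```

>>> apply_moves --motion "-1 -0.003 -0.002 0 0.003; -1 -0.011 -0.009 0 0.01; -1 -0.023 -0.02 0 0.022; -1 -0.039 -0.035 0 0.038; -1 -0.059 -0.053 0 0.058; -1 -0.082 -0.073 0 0.08; -1 -0.107 -0.095 0 0.104; -1 -0.133 -0.118 0 0.13; -1 -0.161 -0.143 0 0.156; -1 -0.19 -0.168 0 0.184; -1 -0.218 -0.194 0 0.212; -1 -0.246 -0.218 -0.001 0.239; -1 -0.272 -0.242 -0.001 0.264; -1 -0.297 -0.264 -0.001 0.289; -1 -0.32 -0.284 -0.002 0.311; -1 -0.34 -0.302 -0.002 0.33; -1 -0.356 -0.316 -0.002 0.346; -1 -0.369 -0.327 -0.002 0.358; -1 -0.376 -0.334 -0.002 0.366; -1 -0.379 -0.337 -0.002 0.368"

```text
clock: 15.17
eef_pos: [471.6, -203.0, 400.0]
tcp_rot: [-3.14, 0.0, 1.27]
contact_force: [0.2, 0.6, -2.8]
opening: 0.108
```

Run:
```python
from plan import *
from h import *
s=r.sense(); print(s["eef_pos"],s["tcp_rot"],s["clock"],s["contact_force"],s["opening"])
f=grab_frame("scene"); save(f,"c1.png",(100,30,320,210),3.5)
print([(np.round(d["point"]),round(d["conf"],2)) for d in spotter.place_of("bar_mid","scene")+spotter.place_of("bar_left","scene")+spotter.place_of("bar_right","scene")])
f=grab_frame("top"); save(f,"c2.png",(230,120,430,290),3.5)
```

```text
[ 471.62168045 -202.9918828   400.03107222] [-3.14041716e+00  2.09749856e-04  1.27014296e+00] 15.1667 [ 0.16857766  0.5689325  -2.80535492] 0.10795552520978936
[(array([ 475., -204.,  243.]), 0.84), (array([ 497., -120.,  245.]), 0.79), (array([ 444., -288.,  242.]), 0.97), (array([ 450., -306.,  153.]), 0.75), (array([ 473., -204.,  245.]), 0.74), (array([ 623., -411.,    2.]), 0.5)]
```

View pics/c1.png

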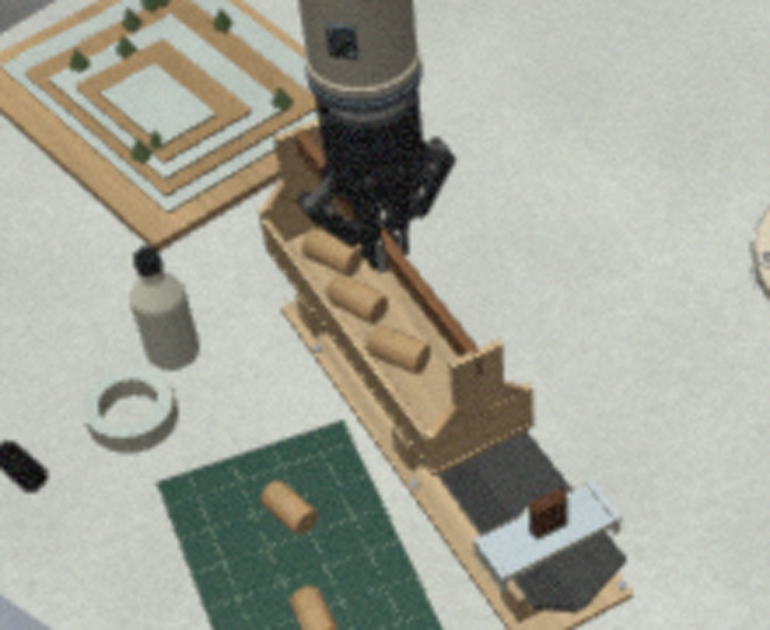

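View pics/c2.png

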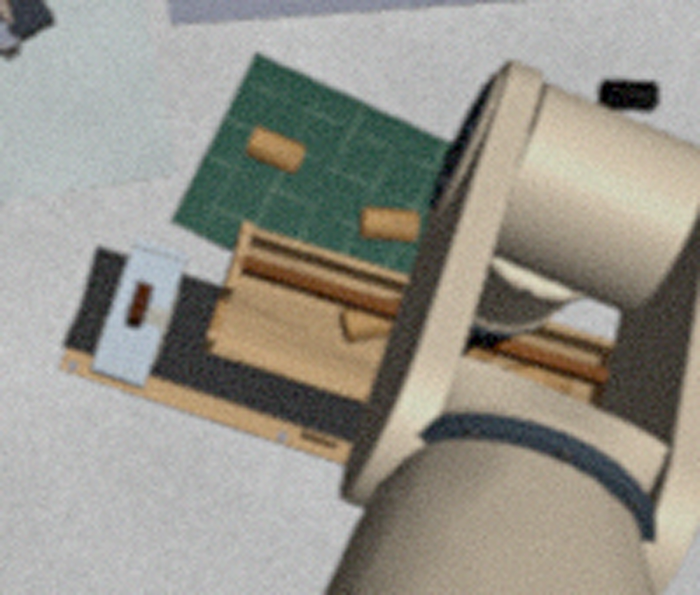

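>>> apply_moves --motion "-1 0 0 0.003 0; -1 0 0 0.01 0; -1 0 0 0.02 0; -1 0 0 0.032 0; -1 0 0 0.044 0; -1 0 0 0.054 0; -1 0 0 0.061 0; -1 0 0 0.064 0; -1 0 0 0.065 0; -1 0 0 0.065 0" --squeeze 30

```text
clock: 16.25
eef_pos: [472.3, -201.5, 335.6]
tcp_rot: [-3.142, 0.0, 1.274]
contact_force: [-0.6, -0.2, -4.0]
opening: 0.107
```

>>> apply_moves --motion "-1 0 0 0.001 0; -1 0 0 0.002 0; -1 0 0 0.003 0; -1 0 0 0.003 0; -1 0 0 0.003 0" --squeeze 20

```text
clock: 16.67
eef_pos: [472.4, -201.5, 333.3]
tcp_rot: [3.14, 0.0, 1.273]
contact_force: [-0.2, 1.1, 1.9]
opening: 0.105
```

Run:
```python
from plan import *
from h import *
s=r.sense(); print(s["eef_pos"],s["tcp_rot"],s["clock"],s["contact_force"],s["wrist_torque"],s["opening"])
f=grab_frame("scene"); save(f,"c3.png",(100,30,320,210),3.5)
```

```text
[ 472.38586412 -201.54399771  333.29360073] [3.14049757e+00 4.52060059e-05 1.27340537e+00] 16.6667 [-0.22757696  1.07999833  1.85014343] [0.13834582 0.06784814 0.00234181] 0.10458535204134553
```

View pics/c3.png

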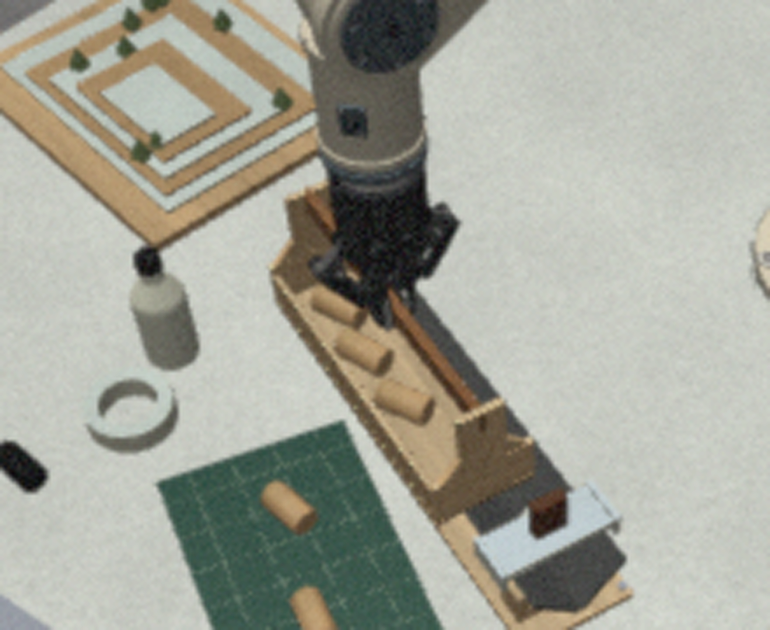

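>>> apply_moves --motion "-0.72 0 0 0 0; -0.7 0 0 0 0; -0.66 0 0 0 0; -0.64 0 0 0 0; -0.62 0 0 0 0; -0.6 0 0 0 0; -0.6 0 0 0 0"

```text
clock: 17.3
eef_pos: [472.1, -201.5, 332.6]
tcp_rot: [-3.141, 0.0, 1.273]
contact_force: [-0.2, -0.3, -0.5]
opening: 0.2
```

Run:
```python
from plan import *
from h import *
s=r.sense(); print(s["eef_pos"],s["tcp_rot"],s["clock"],s["contact_force"],s["wrist_torque"],s["opening"])
f=grab_frame("scene"); save(f,"c4.png",(100,30,320,210),3.5)
```

```text
[ 472.13860983 -201.51041406  332.62218315] [-3.14149273e+00  2.22040464e-06  1.27338064e+00] 17.3 [-0.21596397 -0.26172607 -0.53711267] [ 0.02100671  0.09526507 -0.00102729] 0.2004833925066737
```

View pics/c4.png

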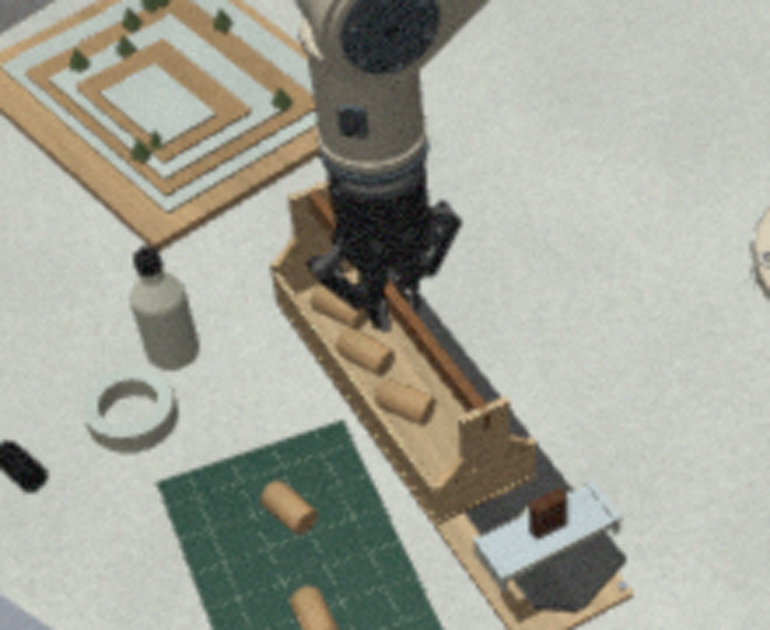

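>>> apply_moves --motion "-0.59 0 -0.002 0 0; -0.58 0 -0.005 0 0; -0.57 0 -0.008 0.001 0; -0.56 0 -0.011 0.002 0; -0.55 0 -0.014 0.003 0; -0.54 0 -0.017 0.004 0; -0.53 0 -0.02 0.005 0; -0.52 0 -0.022 0.006 0; -0.5 0 -0.022 0.006 0"

```text
clock: 18.1
eef_pos: [450.6, -194.9, 326.4]
tcp_rot: [-3.141, -0.0, 1.273]
contact_force: [-0.5, 0.3, -1.0]
opening: 0.25
```

Run:
```python
from plan import *
from h import *
s=r.sense(); print(s["eef_pos"],s["clock"],s["contact_force"],s["wrist_torque"],s["opening"])
f=grab_frame("scene"); save(f,"c5.png",(100,30,320,210),3.5)
```

```text
[ 450.57901135 -194.87371938  326.41144663] 18.1 [-0.45021056  0.26497163 -1.02002687] [0.00416756 0.06199803 0.08256214] 0.2501430261026216
```

View pics/c5.png

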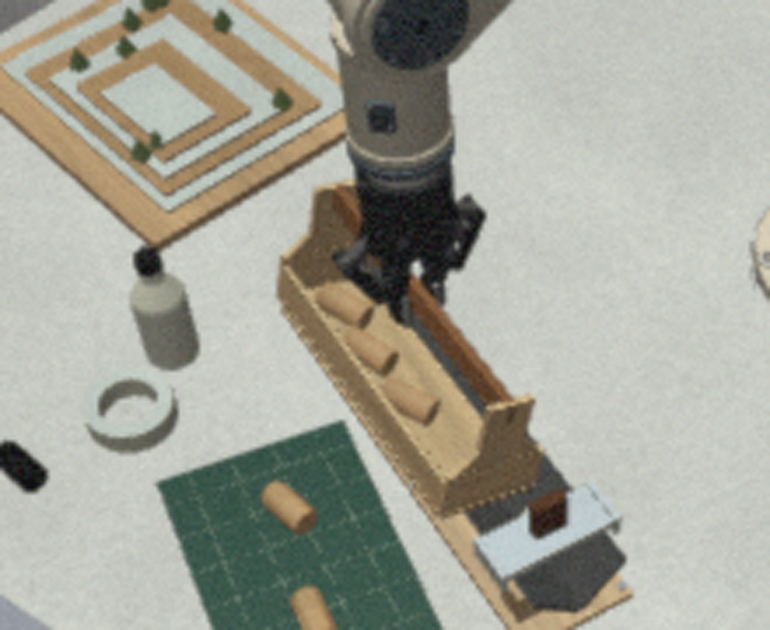

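>>> apply_moves --motion "-0.48 0 -0.003 0.001 0; -0.46 0 -0.006 0.002 0; -0.44 0 -0.009 0.004 0; -0.42 0 -0.012 0.005 0; -0.4 0 -0.015 0.006 0; -0.38 0 -0.018 0.008 0; -0.36 0 -0.021 0.009 0; -0.34 0 -0.024 0.011 0; -0.34 0 -0.024 0.011 0; -0.34 0 -0.024 0.011 0"

```text
clock: 18.98
eef_pos: [428.1, -188.0, 315.7]
tcp_rot: [3.141, 0.0, 1.273]
contact_force: [-0.4, 0.0, -0.6]
opening: 0.331
```

Run:
```python
from plan import *
from h import *
s=r.sense(); print(s["eef_pos"],s["clock"],s["contact_force"],s["wrist_torque"],s["opening"])
f=grab_frame("scene"); save(f,"c6.png",(100,30,320,210),3.5)
```

```text
[ 428.12846386 -188.00578852  315.66219181] 18.9833 [-0.35235933  0.04168314 -0.57915097] [ 0.01466271  0.02173392 -0.02287485] 0.3312586602740908
```

View pics/c6.png

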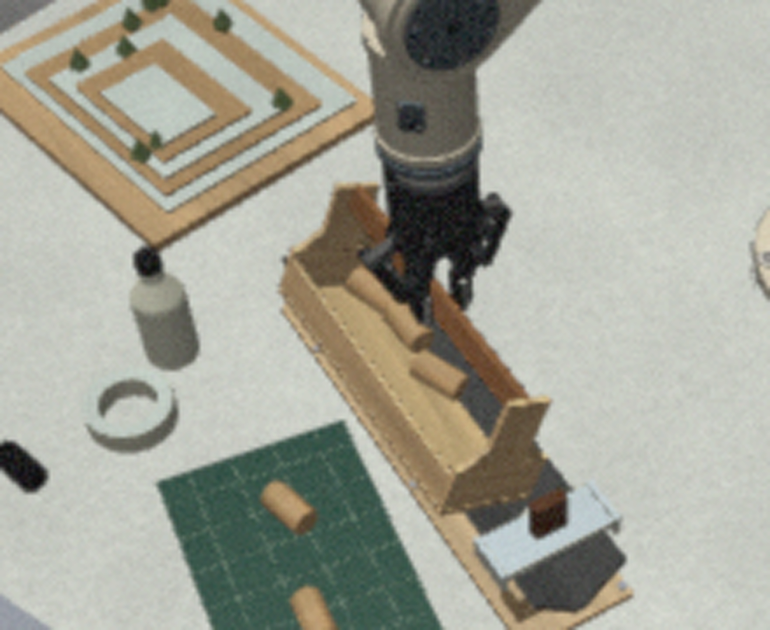

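>>> apply_moves --motion "-0.34 0 -0.003 0.002 0; -0.33 0 -0.006 0.005 0; -0.32 0 -0.009 0.008 0; -0.31 0 -0.012 0.011 0; -0.3 0 -0.015 0.014 0; -0.3 0 -0.018 0.017 0; -0.3 0 -0.021 0.02 0; -0.3 0 -0.023 0.022 0; -0.3 0 -0.023 0.022 0; -0.3 0 -0.023 0.022 0"

```text
clock: 19.87
eef_pos: [406.1, -181.2, 293.6]
tcp_rot: [-3.141, -0.0, 1.273]
contact_force: [0.3, -0.1, 0.7]
opening: 0.351
```

Run:
```python
from plan import *
from h import *
s=r.sense(); print(s["eef_pos"],s["clock"],s["contact_force"],s["wrist_torque"],s["opening"])
f=grab_frame("scene"); save(f,"c7.png",(100,30,320,210),3.5)
f=grab_frame("top"); save(f,"c8.png",(230,120,430,290),3.5)
```

```text
[ 406.05741176 -181.23272512  293.56327635] 19.8667 [ 0.33238765 -0.09260347  0.69198071] [-0.01062969  0.05878422  0.02271545] 0.35087653547655506
```

View pics/c7.png

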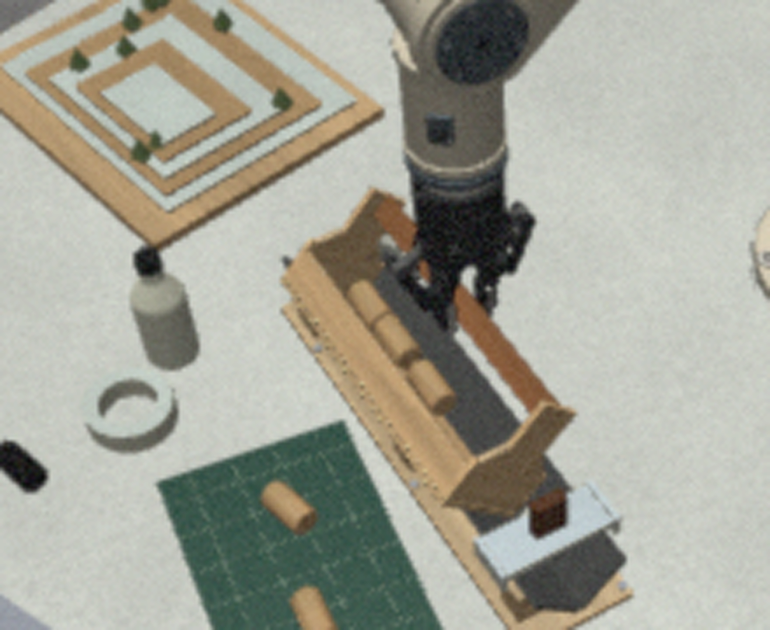

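View pics/c8.png

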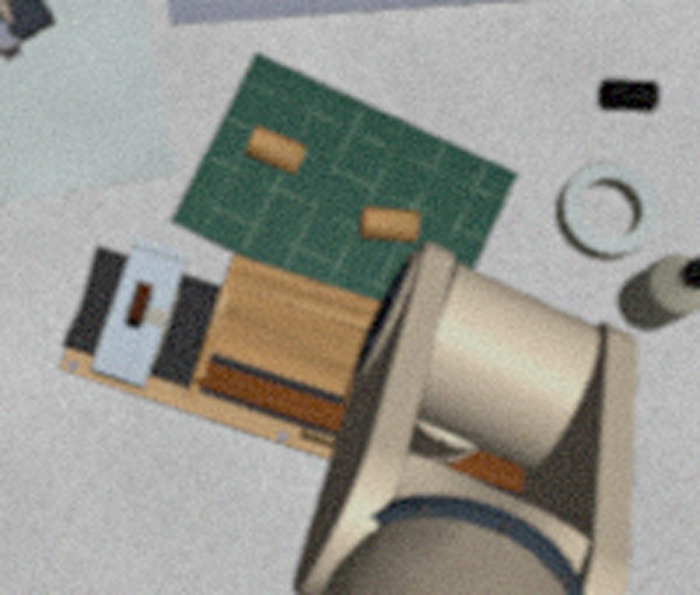

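>>> apply_moves --motion "-0.34 0 0 0 0; -0.37 0 0 0 0; -0.4 0 0 0 0; -0.43 0 0 0 0; -0.46 0 0 0 0; -0.48 0 0 0 0; -0.48 0 0 0 0; -0.48 0 0 0 0" --squeeze 40

```text
clock: 20.63
eef_pos: [406.7, -181.5, 294.1]
tcp_rot: [3.14, 0.0, 1.273]
contact_force: [4.9, -0.2, 2.3]
opening: 0.268
```

Run:
```python
from plan import *
from h import *
s=r.sense(); print(s["eef_pos"],s["clock"],s["contact_force"],s["wrist_torque"],s["opening"])
f=grab_frame("scene"); save(f,"c9.png",(100,30,320,210),3.5)
```

```text
[ 406.74932428 -181.47087284  294.06451391] 20.6333 [ 4.8733918  -0.24303562  2.28805687] [-0.16087262 -0.85363994 -0.06149101] 0.2684640520621318
```

View pics/c9.png

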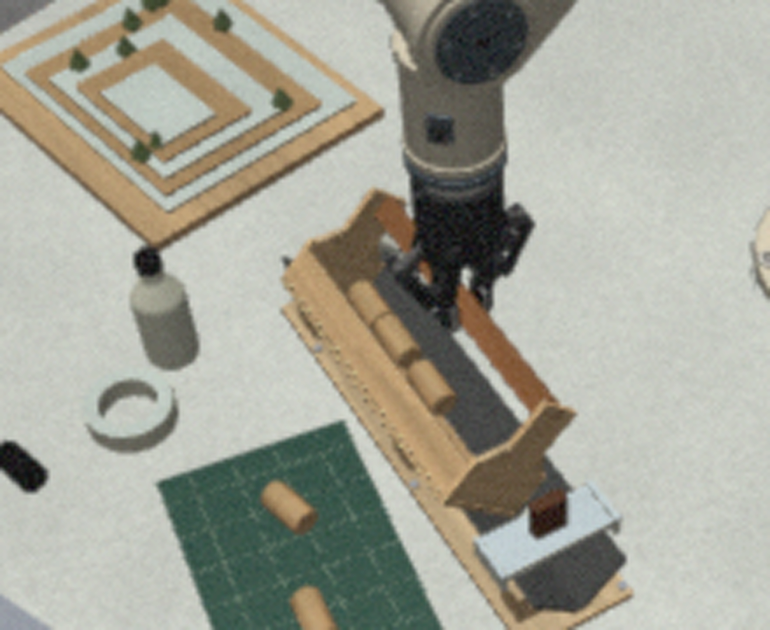

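>>> apply_moves --motion "-0.55 0 0 0 0; -0.55 0 0 0 0; -0.55 0 0 0 0; -0.55 0 0.001 -0.002 0; -0.55 0 0.003 -0.004 0; -0.55 0 0.005 -0.006 0; -0.55 0 0.007 -0.009 0; -0.55 0 0.009 -0.012 0; -0.55 0 0.009 -0.012 0" --squeeze 80

```text
clock: 21.43
eef_pos: [414.8, -183.9, 305.9]
tcp_rot: [-3.141, -0.0, 1.273]
contact_force: [-0.5, -0.3, -3.2]
opening: 0.239
```

Run:
```python
from plan import *
from h import *
s=r.sense(); print(s["eef_pos"],s["clock"],s["contact_force"],s["wrist_torque"],s["opening"])
f=grab_frame("scene"); save(f,"d1.png",(100,30,320,210),3.5)
```

```text
[ 414.81539708 -183.89029749  305.85728318] 21.4333 [-0.54614972 -0.25867488 -3.19399791] [ 0.05654404  0.14108582 -0.01545081] 0.23906969277182685
```

View pics/d1.png

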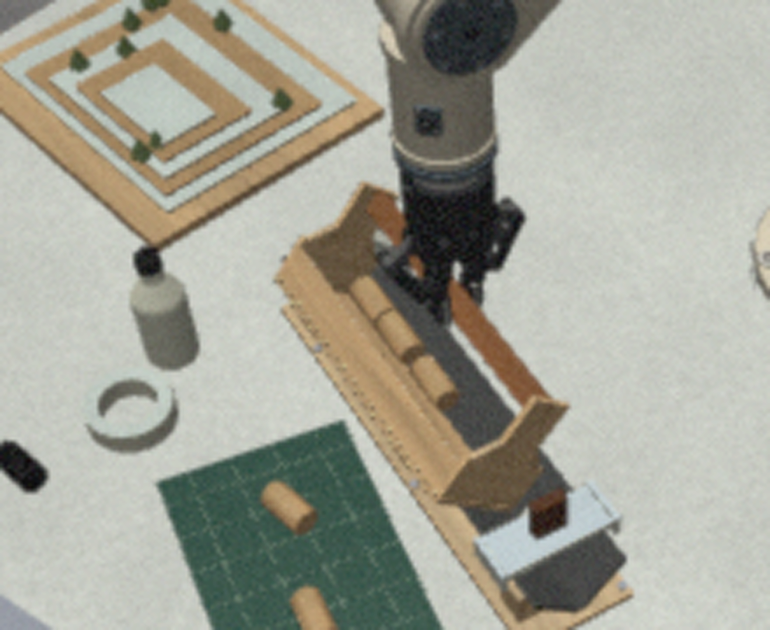

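>>> apply_moves --motion "-0.55 0 0.003 -0.003 0; -0.55 0 0.007 -0.007 0; -0.55 0 0.012 -0.012 0; -0.55 0 0.017 -0.017 0; -0.55 0 0.022 -0.023 0; -0.55 0 0.027 -0.029 0; -0.55 0 0.032 -0.036 0; -0.55 0 0.037 -0.044 0; -0.55 0 0.042 -0.052 0; -0.55 0 0.047 -0.06 0; -0.55 0 0.05 -0.07 0; -0.55 0 0.05 -0.08 0; -0.55 0 0.05 -0.085 0; -0.55 0 0.05 -0.085 0"

```text
clock: 22.65
eef_pos: [462.8, -198.7, 392.2]
tcp_rot: [3.139, 0.0, 1.273]
contact_force: [0.2, 0.4, -2.8]
opening: 0.237
```

Run:
```python
from plan import *
from h import *
s=r.sense(); print(s["eef_pos"],s["clock"],s["contact_force"],s["wrist_torque"],s["opening"])
f=grab_frame("scene"); save(f,"d2.png",(100,30,320,210),3.5)
f=grab_frame("top"); save(f,"d3.png",(230,120,430,290),3.5)
```

```text
[ 462.81291622 -198.65716977  392.20008882] 22.65 [ 0.22428467  0.3711755  -2.83895831] [0.05207529 0.14288736 0.00940082] 0.23679463234045886
```

View pics/d2.png

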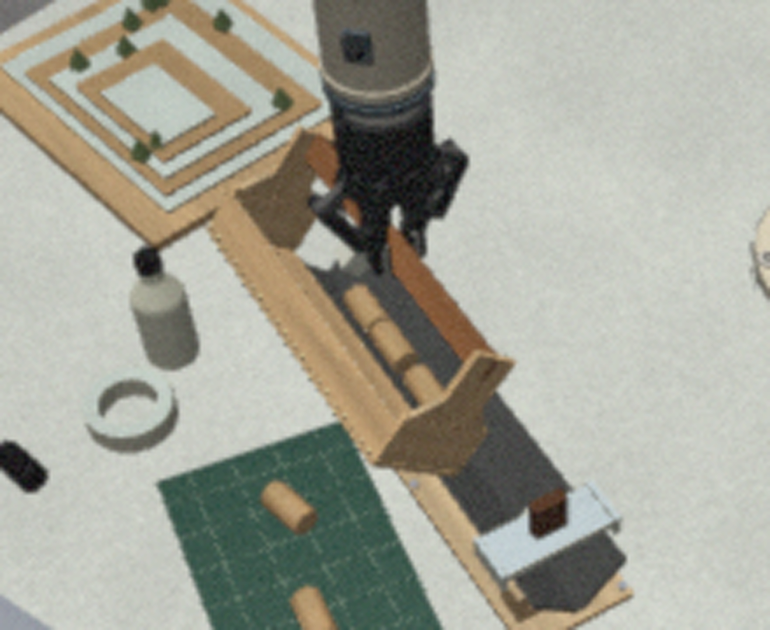

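View pics/d3.png

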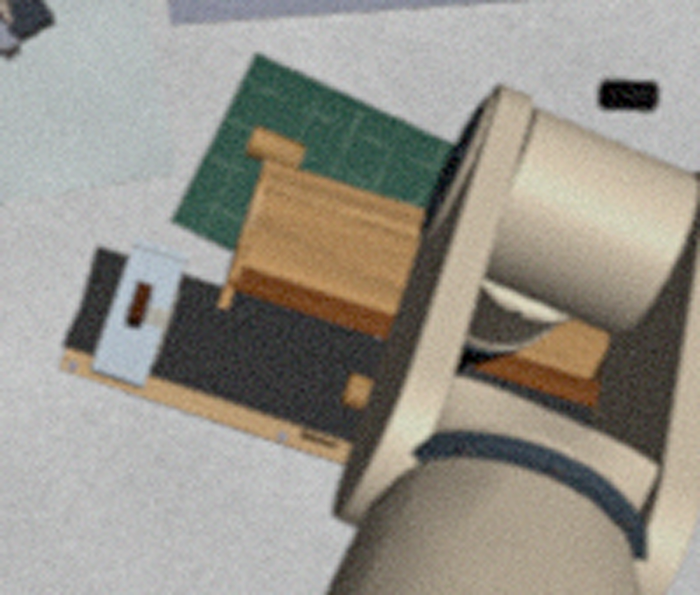

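The three blanks dropped into line in the fold, visible in the scene crop around (390,340). Next I take the tilted, empty tote to free bench space to stand it upright.

Run:
```python
from plan import *
c=[462.8,-198.7,432.9,1.273]
t=[400,260,432.9,2.165]
R=np.array(rel(c,t)); print(R)
N=18
print("; ".join("-0.55 "+" ".join(f"{v:.3g}" for v in np.round(R*((i/N)**2*(3-2*i/N)),3)) for i in range(1,N+1)))
```

```text
[ 0.4201 -0.1946 -0.     -0.2839]
-0.55 0.004 -0.002 -0 -0.003; -0.55 0.014 -0.007 -0 -0.01; -0.55 0.031 -0.014 -0 -0.021; -0.55 0.053 -0.025 -0 -0.036; -0.55 0.079 -0.037 -0 -0.054; -0.55 0.109 -0.05 -0 -0.074; -0.55 0.141 -0.065 -0 -0.095; -0.55 0.175 -0.081 -0 -0.118; -0.55 0.21 -0.097 -0 -0.142; -0.55 0.245 -0.113 -0 -0.166; -0.55 0.279 -0.129 -0 -0.188; -0.55 0.311 -0.144 -0 -0.21; -0.55 0.341 -0.158 -0 -0.23; -0.55 0.367 -0.17 -0 -0.248; -0.55 0.389 -0.18 -0 -0.263; -0.55 0.406 -0.188 -0 -0.274; -0.55 0.416 -0.193 -0 -0.281; -0.55 0.42 -0.195 -0 -0.284
```

>>> apply_moves --motion "-0.55 0 0 -0.005 0; -0.55 0 0 -0.015 0; -0.55 0 0 -0.027 0; -0.55 0 0 -0.036 0; -0.55 0 0 -0.04 0; -0.55 0 0 -0.04 0"

```text
clock: 23.25
eef_pos: [462.9, -198.7, 432.0]
tcp_rot: [3.139, 0.0, 1.273]
contact_force: [-0.5, 0.4, -3.9]
opening: 0.24
```

>>> apply_moves --motion "-0.55 0.004 -0.002 0 -0.003; -0.55 0.014 -0.007 0 -0.01; -0.55 0.031 -0.014 0 -0.021; -0.55 0.053 -0.025 0 -0.036; -0.55 0.079 -0.037 0 -0.054; -0.55 0.109 -0.05 0 -0.074; -0.55 0.141 -0.065 0 -0.095; -0.55 0.175 -0.081 0 -0.118; -0.55 0.21 -0.097 0 -0.142; -0.55 0.245 -0.113 0 -0.166; -0.55 0.279 -0.129 0 -0.188; -0.55 0.311 -0.144 0 -0.21; -0.55 0.341 -0.158 0 -0.23; -0.55 0.367 -0.17 0 -0.248; -0.55 0.389 -0.18 0 -0.263; -0.55 0.406 -0.188 0 -0.274; -0.55 0.416 -0.193 0 -0.281; -0.55 0.42 -0.195 0 -0.284; -0.55 0.42 -0.195 0 -0.284; -0.55 0.42 -0.195 0 -0.284"

```text
clock: 24.92
eef_pos: [399.0, 259.6, 430.4]
tcp_rot: [-3.141, 0.0, 2.165]
contact_force: [0.7, -1.0, -3.1]
opening: 0.237
```

Run:
```python
from plan import *
from h import *
s=r.sense(); print(s["eef_pos"],s["tcp_rot"],s["clock"],s["contact_force"],s["wrist_torque"],s["opening"])
f=grab_frame("scene"); save(f,"e1.png",(130,60,430,290),2.6)
f=grab_frame("top"); save(f,"e2.png",(80,80,430,290),2.2)
```

```text
[398.96881797 259.61243432 430.38382478] [-3.14058708e+00  3.77275004e-04  2.16541865e+00] 24.9167 [ 0.7351442  -1.0082408  -3.05395172] [-0.03737587  0.06764606  0.02414753] 0.23665029528593087
```

View pics/e1.png

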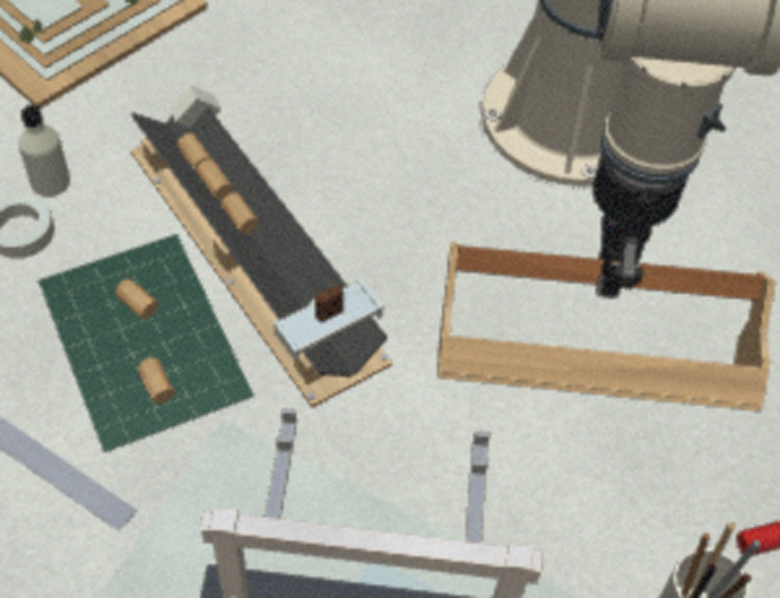

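View pics/e2.png

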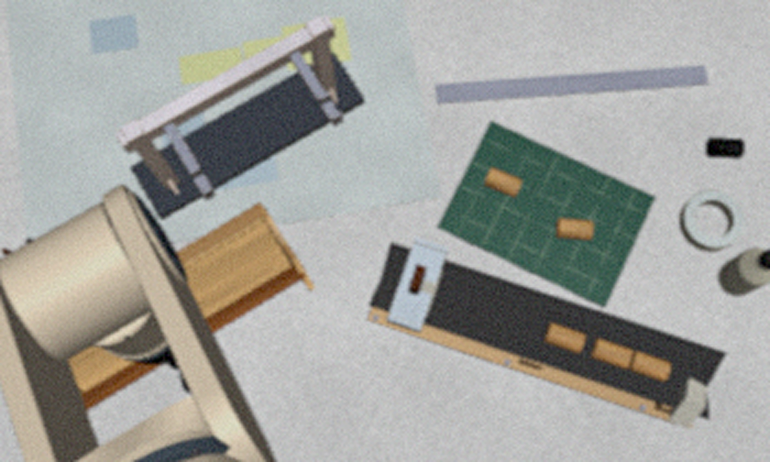

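>>> apply_moves --motion "-0.55 0 0 0.005 0; -0.55 0 0 0.015 0; -0.55 0 0 0.03 0; -0.55 0 0 0.05 0; -0.55 0 0 0.07 0; -0.55 0 0 0.09 0; -0.55 0 0 0.11 0; -0.55 0 0 0.127 0; -0.55 0 0 0.14 0; -0.55 0 0 0.148 0; -0.55 0 0 0.15 0; -0.55 0 0 0.15 0" --squeeze 60

```text
clock: 26.02
eef_pos: [399.2, 259.9, 280.1]
tcp_rot: [-3.14, 0.0, 2.165]
contact_force: [-0.3, 0.0, -2.3]
opening: 0.239
```

>>> apply_moves --motion "-0.55 0 0 0.002 0; -0.55 0 0 0.004 0; -0.55 0 0 0.006 0; -0.55 0 0 0.006 0" --squeeze 30

```text
clock: 26.35
eef_pos: [399.2, 260.2, 274.8]
tcp_rot: [3.141, -0.0, 2.166]
contact_force: [0.5, -0.8, -3.3]
opening: 0.238
```

>>> apply_moves --motion "-0.55 0 0 0.002 0; -0.55 0 0 0.004 0; -0.55 0 0 0.005 0; -0.55 0 0 0.005 0; -0.55 0 0 0.005 0" --squeeze 30

```text
clock: 26.77
eef_pos: [399.2, 260.2, 269.6]
tcp_rot: [-3.141, -0.0, 2.166]
contact_force: [0.2, 0.2, -3.2]
opening: 0.232
```

Run:
```python
from plan import *
from h import *
s=r.sense(); print(s["eef_pos"],s["tcp_rot"],s["clock"],s["contact_force"],s["wrist_torque"],s["opening"])
f=grab_frame("scene"); save(f,"e3.png",(270,100,460,270),3.5)
```

```text
[399.18694646 260.15803108 269.61881894] [-3.14142198e+00 -2.51014266e-05  2.16568394e+00] 26.7667 [ 0.15801659  0.24336961 -3.21816437] [-0.0643123   0.15595976 -0.01077332] 0.23150512770332166
```

View pics/e3.png

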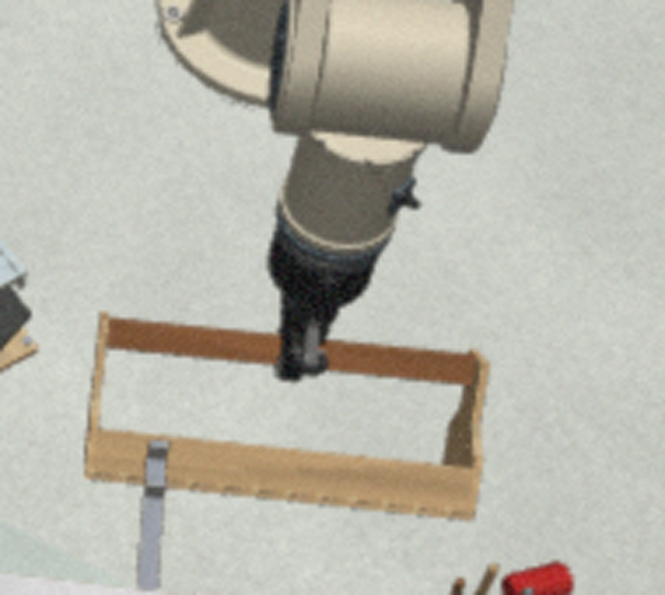

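>>> apply_moves --motion "-0.55 0 0 0.001 0; -0.55 0 0 0.002 0; -0.55 0 0 0.003 0; -0.55 0 0 0.004 0; -0.55 0 0 0.004 0"

```text
clock: 27.23
eef_pos: [399.2, 260.2, 267.6]
tcp_rot: [-3.141, -0.0, 2.166]
contact_force: [-8.7, -5.0, 29.4]
opening: 0.237
```

>>> apply_moves --motion "-0.55 0 0 0.001 0; -0.55 0 0 0.002 0; -0.55 0 0 0.003 0; -0.55 0 0 0.003 0; -0.55 0 0 0.003 0"

```text
clock: 27.65
eef_pos: [401.3, 261.6, 267.3]
tcp_rot: [3.133, -0.0, 2.166]
contact_force: [-10.0, -5.7, 52.4]
opening: 0.238
```

>>> apply_moves --motion "-0.55 0 0 -0.004 0; -0.55 0 0 -0.006 0; -0.55 0 0 -0.006 0; -0.5 0 0 -0.006 0; -0.45 0 0 -0.006 0; -0.4 0 0 -0.006 0; -0.36 0 0 -0.006 0; -0.36 0 0 -0.006 0; -0.36 0 0 -0.006 0" --squeeze 20

```text
clock: 28.4
eef_pos: [399.2, 260.1, 268.5]
tcp_rot: [-3.141, -0.0, 2.166]
contact_force: [0.6, 0.8, -0.3]
opening: 0.318
```

Run:
```python
from plan import *
from h import *
s=r.sense(); print(s["eef_pos"],s["tcp_rot"],s["clock"],s["contact_force"],s["wrist_torque"],s["opening"])
f=grab_frame("scene"); save(f,"e4.png",(270,100,460,270),3.5)
```

```text
[399.18061021 260.12456355 268.45492624] [-3.14122649e+00 -1.40174893e-05  2.16565208e+00] 28.4 [ 0.63663136  0.77798308 -0.28385373] [ 0.03329621 -0.10307633  0.02315792] 0.3181655973406667
```

View pics/e4.png

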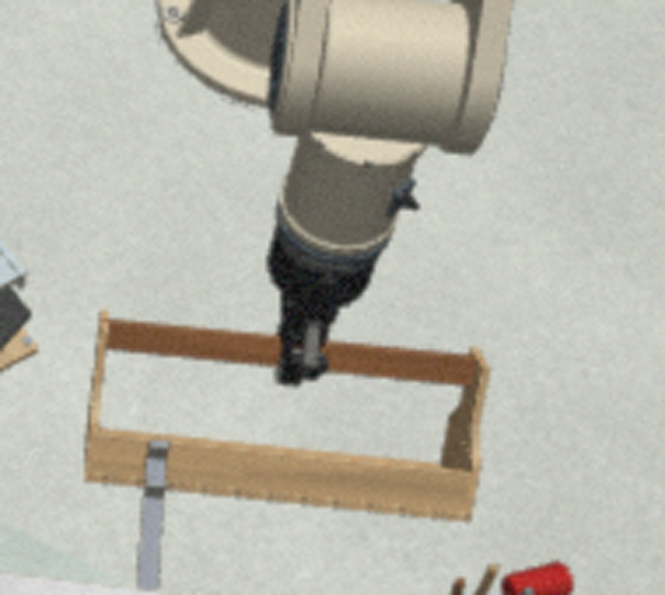

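>>> apply_moves --motion "-0.36 0 0.003 0 0; -0.36 0 0.007 0 0; -0.36 0 0.011 -0.001 0; -0.36 0 0.015 -0.002 0; -0.36 0 0.019 -0.003 0; -0.36 0 0.023 -0.004 0; -0.36 0 0.027 -0.004 0; -0.36 0 0.031 -0.004 0; -0.36 0 0.035 -0.004 0; -0.36 0 0.039 -0.004 0; -0.36 0 0.043 -0.004 0; -0.36 0 0.047 -0.003 0; -0.36 0 0.051 -0.002 0; -0.36 0 0.055 -0.001 0; -0.36 0 0.059 0 0; -0.36 0 0.063 0.001 0; -0.36 0 0.067 0.002 0; -0.36 0 0.071 0.003 0; -0.36 0 0.075 0.004 0; -0.36 0 0.078 0.005 0"

```text
clock: 30.12
eef_pos: [464.1, 304.0, 263.6]
tcp_rot: [-3.141, 0.0, 2.166]
contact_force: [0.7, -0.1, -0.0]
opening: 0.322
```

Run:
```python
from plan import *
from h import *
s=r.sense(); print(s["eef_pos"],s["tcp_rot"],s["clock"],s["contact_force"],s["wrist_torque"],s["opening"])
f=grab_frame("scene"); save(f,"e5.png",(270,100,460,270),3.5)
```

```text
[464.1159165  304.04857281 263.56621962] [-3.14133098e+00  1.18447582e-05  2.16565771e+00] 30.1167 [ 0.66009324 -0.07188589 -0.03977157] [-0.03021277  0.02914163  0.01304547] 0.322067108792912
```

View pics/e5.png

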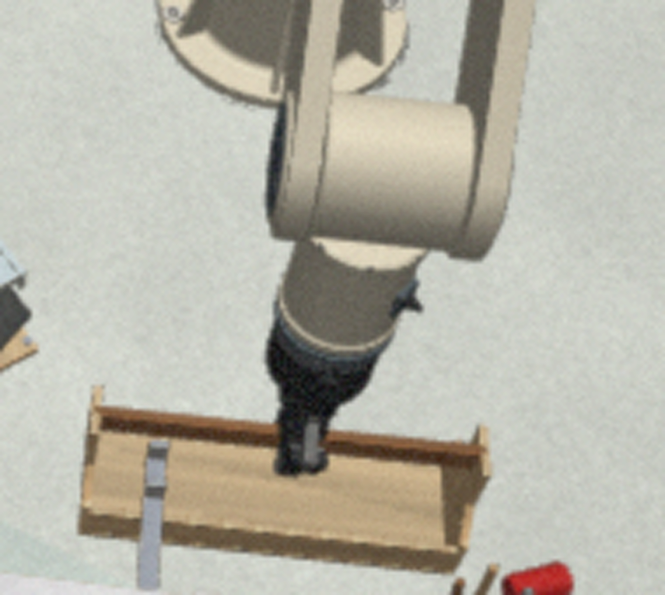

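>>> apply_moves --motion "-0.45 0 0 0 0; -0.55 0 0 0 0; -0.65 0 0 0 0; -0.75 0 0 0 0; -0.85 0 0 0 0; -1 0 0 0 0; -1 0 0 0 0; -1 0 0 0 0; -1 0 0 0 0" --squeeze 40

```text
clock: 30.92
eef_pos: [463.8, 303.9, 263.6]
tcp_rot: [-3.141, -0.0, 2.166]
contact_force: [0.4, -0.9, -3.2]
opening: 0.111
```

Run:
```python
from plan import *
from h import *
s=r.sense(); print(s["eef_pos"],s["tcp_rot"],s["clock"],s["contact_force"],s["wrist_torque"],s["opening"])
f=grab_frame("scene"); save(f,"e6.png",(190,130,430,310),3.2)
for c in ("scene","top"):
  if c=="top": f=grab_frame("top"); save(f,"e7.png",(80,60,310,290),2.6)
  for n in ["bar_mid","bar_left","bar_right","rack","hook_left","hook_right"]:
    print(c,n,[( [round(v) for v in d["point"]],round(d["conf"],2)) for d in spotter.place_of(n,c)[:3]])
```

```text
[463.79092005 303.86236703 263.57960465] [-3.14149764e+00 -6.10844197e-06  2.16567696e+00] 30.9167 [ 0.39943076 -0.93046796 -3.23852289] [0.00185569 0.00880704 0.02247112] 0.1105823911140499
scene bar_mid [([464, 302, 109], 0.82), ([605, -214, 9], 0.72)]
scene bar_left [([412, 376, 104], 0.79)]
scene bar_right []
scene rack []
scene hook_left [([600, -215, 12], 0.26)]
scene hook_right []
top bar_mid [([458, 304, 108], 0.89), ([433, -257, 48], 0.71), ([609, -218, 11], 0.52)]
top bar_left []
top bar_right [([515, 228, 106], 0.63)]
top rack [([500, -24, -3], 0.25)]
top hook_left []
top hook_right [([510, 10, 114], 0.31)]
```

View pics/e6.png

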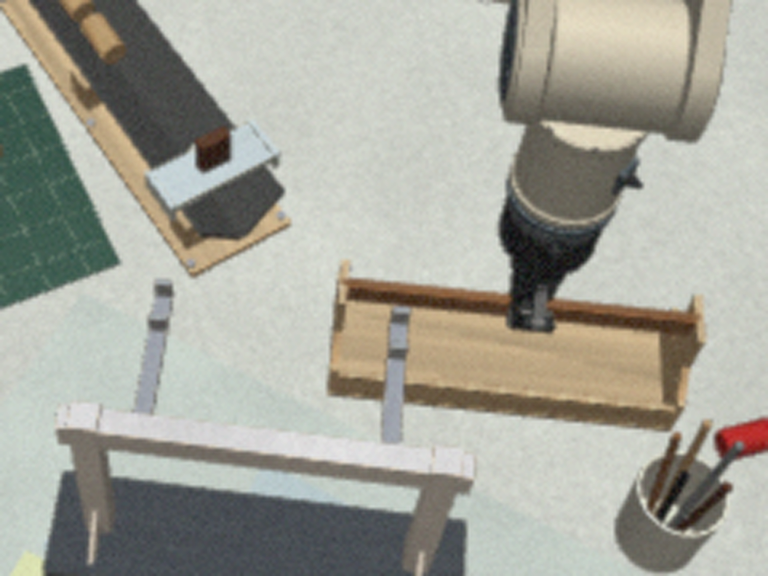

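View pics/e7.png

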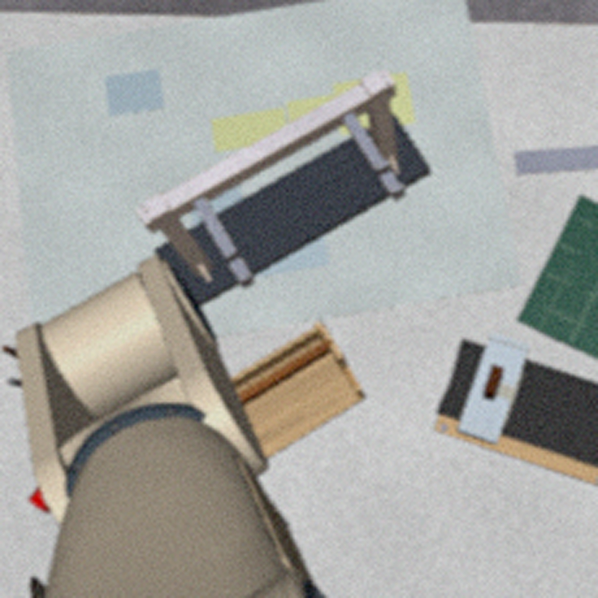

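```bash
cat > ov.py <<'E'
from fit import *
def overlay(f,p,segs,name,box,s,col=(0,0,255)):
    im=f["img"][:,:,::-1]; x0,y0,x1,y1=box
    im=cv2.resize(im[y0:y1,x0:x1],None,fx=s,fy=s,interpolation=cv2.INTER_CUBIC); im=cv2.convertScaleAbs(im,alpha=1.5)
    c,sn=np.cos(p[2]),np.sin(p[2])
    W=lambda l:(p[0]+c*l[0]-sn*l[1],p[1]+sn*l[0]+c*l[1],l[2])
    for a,b in segs:
        q=[tuple(int(round((k-o+.5)*s)) for k,o in zip(w2px(f,W(l)),(x0,y0))) for l in (a,b)]
        cv2.line(im,q[0],q[1],col,1)
    cv2.imwrite("pics/"+name,im)
RACK=[]
for y in(-90,90):
    for dy in (-7,7):
        RACK+=[((-18,y+dy,218),(-12,y+dy,218)),((12,y+dy,218),(18,y+dy,218)),((-12,y+dy,200),(12,y+dy,200)),((18,y+dy,200),(90,y+dy,200))]
    RACK+=[((-18,y-7,218),(-18,y+7,218)),((-12,y-7,218),(-12,y+7,218))]
for x,z in((90,210),(110,210),(90,180)): RACK+=[((x,-140,z),(x,140,z))]
E
python3 - <<'E'
from ov import *
T=grab_frame("top");S=grab_frame("scene")
np.savez("fr.npz",T=T["img"],S=S["img"])
p=[646.5,192.6,.594]
overlay(T,p,RACK,"o1.png",(125,75,265,195),5); overlay(S,p,RACK,"o2.png",(195,200,355,340),4)
E
```

```text
(no output)
```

View pics/o1.png

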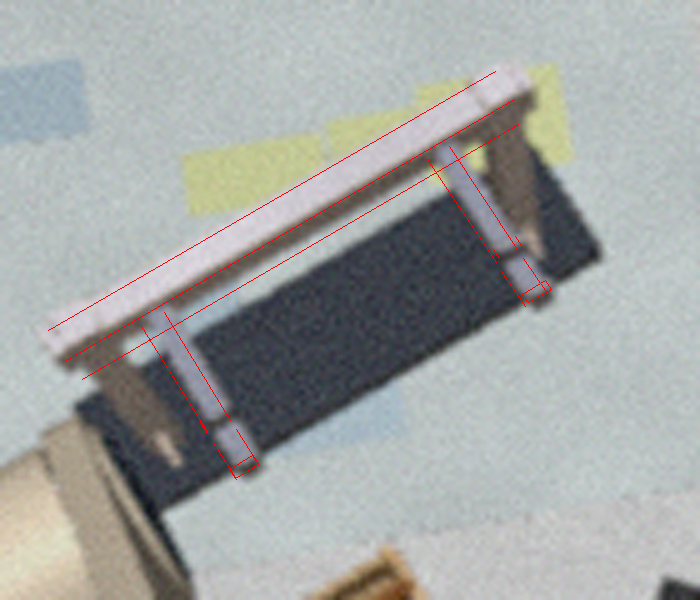

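View pics/o2.png

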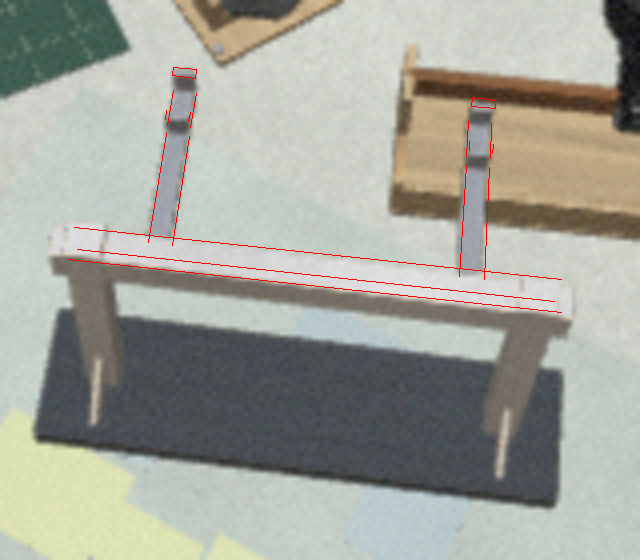

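Run:
```python
from ov import *
T=grab_frame("top");S=grab_frame("scene")
t=lambda x,y:(T,125+x/5-.5,75+y/5-.5); s=lambda x,y:(S,195+x/4-.5,200+y/4-.5)
pts=[(*t(247,466),(-18,90,218)),(*t(537,298),(-18,-90,218)),(*s(184,73),(-15,-90,218)),(*s(482,106),(-15,90,218))]
lines=[(*t(100,294),(110,0,210)),(*t(450,94),(110,0,210)),(*s(100,232),(90,0,210)),(*s(540,281),(90,0,210))]
def res(p):
    c,sn=np.cos(p[2]),np.sin(p[2]); W=lambda l:(p[0]+c*l[0]-sn*l[1],p[1]+sn*l[0]+c*l[1],l[2])
    o=[]
    for f,u,v,l in pts:
        a,b=w2px(f,W(l)); o+=[a-u,b-v]
    for f,u,v,l in lines:
        a=np.array(w2px(f,W((l[0],-130,l[2])))); b=np.array(w2px(f,W((l[0],130,l[2])))); d=(b-a)/np.linalg.norm(b-a); e=np.array([u,v])-a; o.append(d[0]*e[1]-d[1]*e[0])
    return np.array(o)
q=least_squares(res,[646,192,.59],x_scale=[100,100,1]); p=q.x
print(p,np.degrees(p[2]),np.round(res(p),1))
overlay(T,p,RACK,"o3.png",(125,75,265,195),5); overlay(S,p,RACK,"o4.png",(195,200,355,340),4)
```

```text
[6.48010984e+02 1.93216569e+02 5.86567514e-01] 33.60784293173922 [-0.5  0.3  0.4 -0.8 -0.1  0.1  0.1  0.   0.2  0.2  0.3 -0.1]
```

View pics/o3.png

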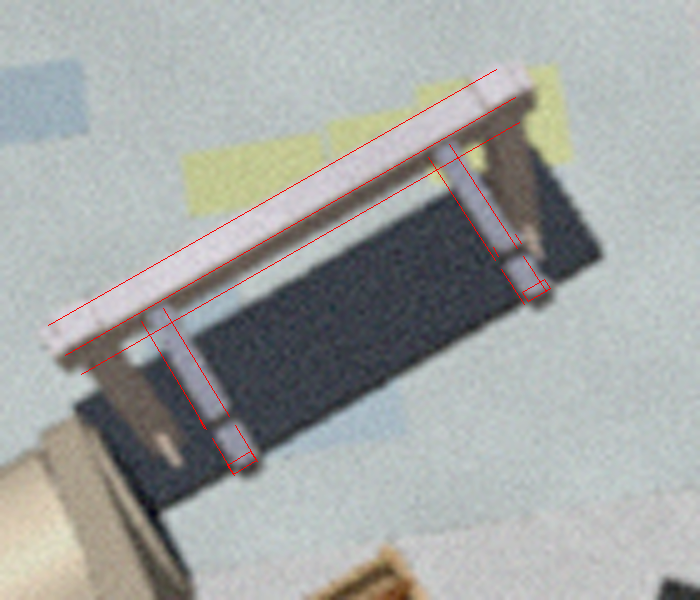

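View pics/o4.png

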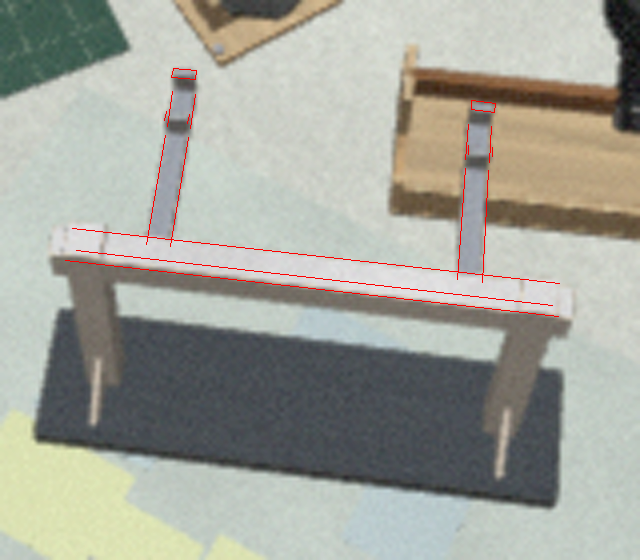

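Run:
```python
from plan import *
RK=[648,193.3,.585]
c=[463.8,303.9,408,2.1657]
for x in (-70,0): 
    t=loc(RK,(x,0),408)+[RK[2]+np.pi/2]; print(t,rel(c,t))
```

```text
[np.float64(589.6401539879074), np.float64(154.64604323688408), 408, 2.1557963267948965] [-0.1941, 0.0206, -0.0, 0.0032]
[np.float64(648.0), np.float64(193.3), 408, 2.1557963267948965] [-0.1948, 0.0906, -0.0, 0.0032]
```

>>> apply_moves --motion "-1 0 0 -0.003 0; -1 0 0 -0.01 0; -1 0 0 -0.022 0; -1 0 0 -0.038 0; -1 0 0 -0.056 0; -1 0 0 -0.075 0; -1 0 0 -0.094 0; -1 0 0 -0.112 0; -1 0 0 -0.127 0; -1 0 0 -0.138 0; -1 0 0 -0.144 0; -1 0 0 -0.145 0; -1 0 0 -0.145 0" --squeeze 70

```text
clock: 32.9
eef_pos: [463.7, 303.8, 408.8]
tcp_rot: [3.141, -0.0, 2.166]
contact_force: [0.6, 0.1, -3.7]
opening: 0.106
```

>>> apply_moves --motion "-1 -0.003 0 0 0; -1 -0.011 0.001 0 0; -1 -0.025 0.003 0 0; -1 -0.044 0.005 0 0.001; -1 -0.066 0.007 0 0.001; -1 -0.09 0.01 0 0.001; -1 -0.114 0.012 0 0.002; -1 -0.137 0.014 0 0.002; -1 -0.157 0.016 0 0.003; -1 -0.174 0.018 0 0.003; -1 -0.186 0.02 0 0.003; -1 -0.192 0.02 0 0.003; -1 -0.194 0.02 0 0.003; -1 -0.194 0.02 0 0.003; -1 -0.194 0.02 0 0.003"

```text
clock: 34.15
eef_pos: [588.7, 154.7, 408.5]
tcp_rot: [-3.141, -0.0, 2.156]
contact_force: [-0.3, 0.0, -3.9]
opening: 0.103
```

Run:
```python
from ov import *
from plan import *
s=r.sense(); print(s["eef_pos"],s["tcp_rot"],s["clock"],s["contact_force"],s["wrist_torque"],s["opening"])
S=grab_frame("scene"); save(S,"g1.png",(180,150,400,320),3.5)
print([( [round(v) for v in d["point"]],round(d["conf"],2)) for n in ["bar_mid","bar_left","bar_right"] for d in spotter.place_of(n,"scene")[:2]])
T=grab_frame("top"); save(T,"g2.png",(110,60,310,240),3.5)
print([( [round(v) for v in d["point"]],round(d["conf"],2)) for n in ["bar_mid","bar_left","bar_right"] for d in spotter.place_of(n,"top")[:2]])
```

```text
[588.7333231  154.72004389 408.54827733] [-3.14123236e+00 -4.56776804e-04  2.15645860e+00] 34.15 [-2.67114158e-01  1.79639195e-03 -3.85420637e+00] [ 0.01747395  0.04086749 -0.00130886] 0.10308168454453853
[([591, 154, 254], 0.97), ([539, 227, 253], 0.58), ([641, 80, 250], 0.9)]
[([640, 79, 252], 0.91)]
```

View pics/g1.png

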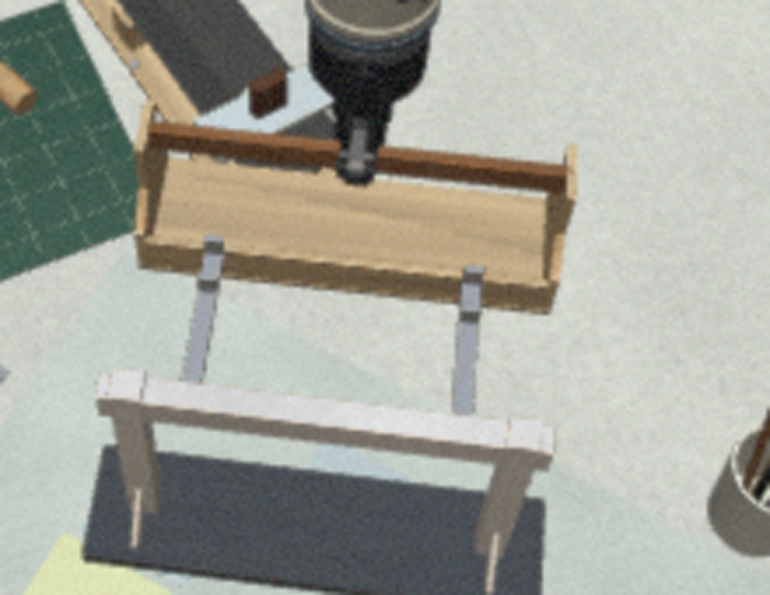

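View pics/g2.png

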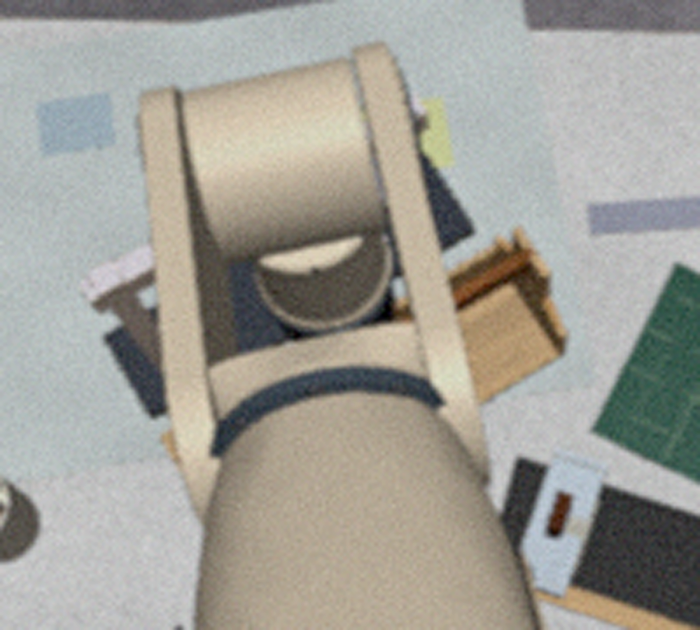

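>>> apply_moves --motion "-1 0 0.002 0 0; -1 0 0.006 0 0; -1 0 0.012 0 0; -1 0 0.02 0 0; -1 0 0.029 0 0; -1 0 0.038 0 0; -1 0 0.047 0 0; -1 0 0.055 0 0; -1 0 0.062 0 0; -1 0 0.067 0.002 0; -1 0 0.07 0.006 0; -1 0 0.071 0.01 0; -1 0 0.071 0.01 0; -1 0 0.071 0.01 0"

```text
clock: 35.72
eef_pos: [647.9, 193.4, 398.0]
tcp_rot: [-3.14, -0.0, 2.156]
contact_force: [0.1, 0.3, -3.7]
opening: 0.102
```

Run:
```python
from ov import *
from plan import *
s=r.sense(); print(s["eef_pos"],s["tcp_rot"],s["clock"],s["contact_force"],s["wrist_torque"],s["opening"])
S=grab_frame("scene"); save(S,"g3.png",(200,180,370,310),4.5)
print([( [round(v) for v in d["point"]],round(d["conf"],2)) for n in ["bar_mid","bar_left","bar_right"] for d in spotter.place_of(n,"scene")[:2]])
```

```text
[647.94018976 193.44467278 398.02689529] [-3.14024132e+00 -3.58857630e-04  2.15615375e+00] 35.7167 [ 0.11586404  0.30612303 -3.65101882] [-0.02158892  0.00411143 -0.01091983] 0.10169991803279238
[([651, 193, 244], 0.62), ([599, 265, 240], 0.85), ([453, -186, 30], 0.61), ([696, 118, 240], 0.57)]
```

View pics/g3.png

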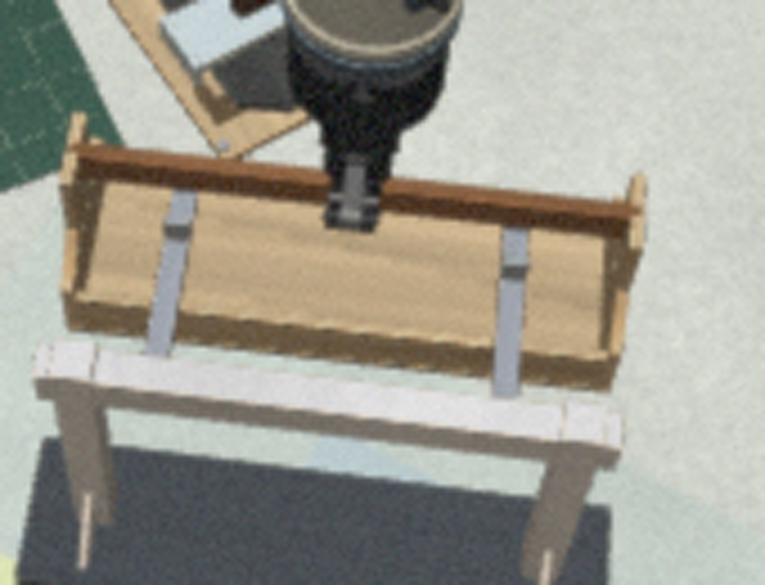

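>>> apply_moves --motion "-1 0 0 0.002 0; -1 0 0 0.005 0; -1 0 0 0.008 0; -1 0 0 0.011 0; -1 0 0 0.014 0; -1 0 0 0.017 0; -1 0 0 0.019 0; -1 0 0 0.02 0; -1 0 0 0.02 0"

```text
clock: 36.67
eef_pos: [648.2, 193.6, 378.3]
tcp_rot: [-3.141, -0.0, 2.156]
contact_force: [0.5, 0.8, -3.7]
opening: 0.1
```

Run:
```python
from ov import *
from plan import *
s=r.sense(); print(s["eef_pos"],s["tcp_rot"],s["clock"],s["contact_force"],s["wrist_torque"],s["opening"])
S=grab_frame("scene"); save(S,"g4.png",(200,180,370,310),4.5)
```

```text
[648.22301758 193.60705647 378.31941273] [-3.14112213e+00 -1.41539811e-04  2.15625708e+00] 36.6667 [ 0.53184197  0.81693788 -3.68626618] [ 0.01949065 -0.00282774 -0.00057339] 0.10006242392638548
```

View pics/g4.png

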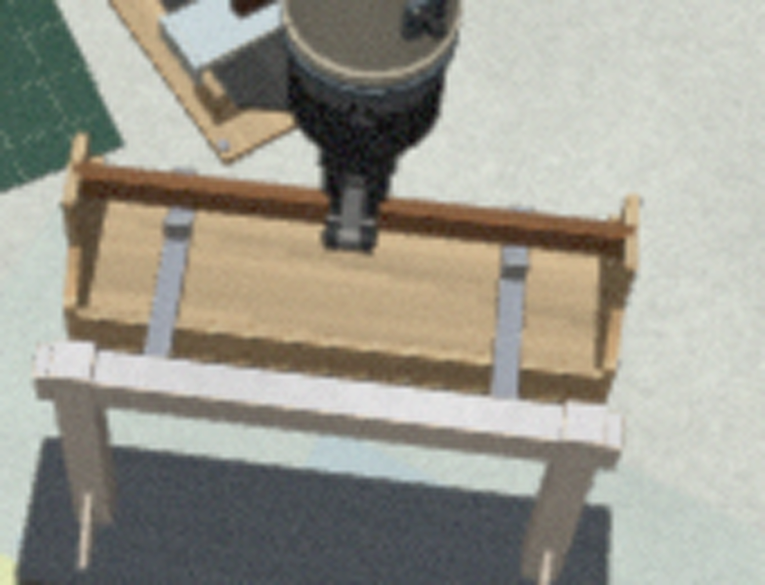

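>>> apply_moves --motion "-1 0 0 0.002 0; -1 0 0 0.004 0; -1 0 0 0.006 0; -1 0 0 0.008 0; -1 0 0 0.008 0; -1 0 0 0.008 0" --squeeze 40

```text
clock: 37.22
eef_pos: [648.2, 193.6, 370.5]
tcp_rot: [-3.141, -0.0, 2.156]
contact_force: [0.1, 0.0, -2.1]
opening: 0.109
```

>>> apply_moves --motion "-1 0 0 0.001 0; -1 0 0 0.0015 0; -1 0 0 0.0015 0; -1 0 0 0.0015 0" --squeeze 30

```text
clock: 37.55
eef_pos: [648.3, 193.6, 369.2]
tcp_rot: [3.142, -0.0, 2.156]
contact_force: [0.0, 0.5, -2.6]
opening: 0.104
```

>>> apply_moves --motion "-1 0 0 0.001 0; -1 0 0 0.0015 0; -1 0 0 0.0015 0; -1 0 0 0.0015 0" --squeeze 30

```text
clock: 37.88
eef_pos: [648.3, 193.6, 368.0]
tcp_rot: [3.141, 0.0, 2.156]
contact_force: [-0.9, -0.8, -0.7]
opening: 0.101
```

>>> apply_moves --motion "-1 0 0 0.001 0; -1 0 0 0.001 0; -1 0 0 0.001 0; -1 0 0 0.001 0" --squeeze 20

```text
clock: 38.22
eef_pos: [648.3, 193.6, 368.0]
tcp_rot: [3.141, 0.0, 2.156]
contact_force: [-4.5, -1.2, 7.8]
opening: 0.106
```

Run:
```python
from ov import *
from plan import *
s=r.sense(); print(s["eef_pos"],s["tcp_rot"],s["clock"],s["contact_force"],s["wrist_torque"],s["opening"])
S=grab_frame("scene"); save(S,"g5.png",(200,180,370,310),4.5)
```

```text
[648.28216457 193.61611934 367.95138506] [3.14081903e+00 1.98934444e-04 2.15621283e+00] 38.2167 [-4.50206357 -1.19519481  7.76087167] [-0.1632639   0.65625236 -0.02038965] 0.10623741692861825
```

View pics/g5.png

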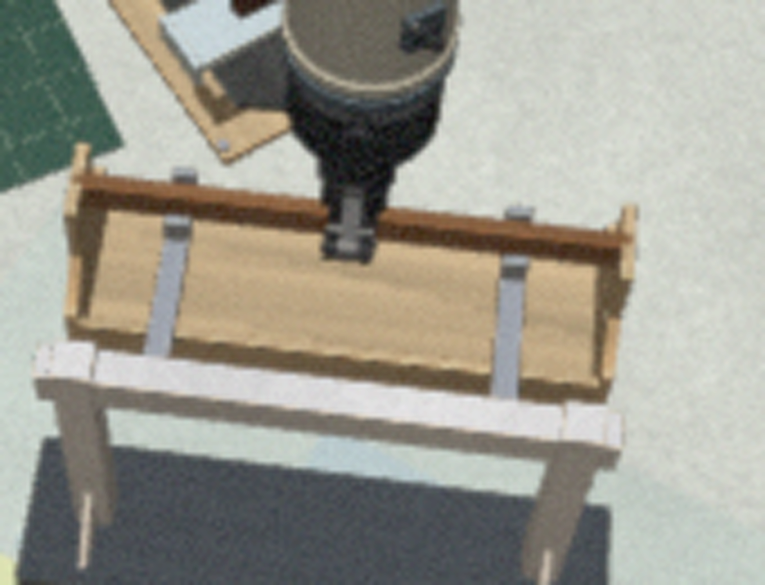

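>>> apply_moves --motion "-0.85 0 0 0 0; -0.8 0 0 0 0; -0.75 0 0 0 0; -0.7 0 0 0 0; -0.6 0 0 0 0; -0.5 0 0 0 0; -0.4 0 0 0 0; -0.3 0 0 0 0; -0.2 0 0 0 0; -0.2 0 0 -0.01 0; -0.2 0 0 -0.03 0; -0.2 0 0 -0.06 0; -0.2 0 0 -0.09 0; -0.2 0 0 -0.12 0; -0.2 0 0 -0.12 0"

```text
clock: 39.52
eef_pos: [649.2, 193.9, 494.7]
tcp_rot: [3.132, 0.003, 2.156]
contact_force: [0.3, -0.1, 1.0]
opening: 0.395
```

Run:
```python
from ov import *
from plan import *
s=r.sense(); print(s["eef_pos"],s["tcp_rot"],s["clock"],s["contact_force"],s["wrist_torque"],s["opening"])
S=grab_frame("scene"); save(S,"g6.png",(200,180,370,310),4.5)
print([( [round(v) for v in d["point"]],round(d["conf"],2)) for n in ["bar_mid","bar_left","bar_right","blank1"] for d in spotter.place_of(n,"scene")])
S=grab_frame("scene"); save(S,"g7.png",(130,80,290,240),3.7)
```

```text
[649.1821538  193.88366839 494.72757918] [3.13170238e+00 3.02459095e-03 2.15619305e+00] 39.5167 [ 0.34121058 -0.08922975  0.98683448] [ 0.02307679 -0.03394799 -0.00359306] 0.39507461586583703
[([651, 195, 213], 0.91), ([595, 267, 209], 0.75), ([698, 119, 209], 0.85), ([604, -216, 12], 0.68), ([734, -435, 11], 0.66), ([799, -169, 16], 0.65), ([431, -256, 46], 0.55), ([414, -308, 46], 0.46), ([387, 505, 10], 0.45)]
```

View pics/g6.png

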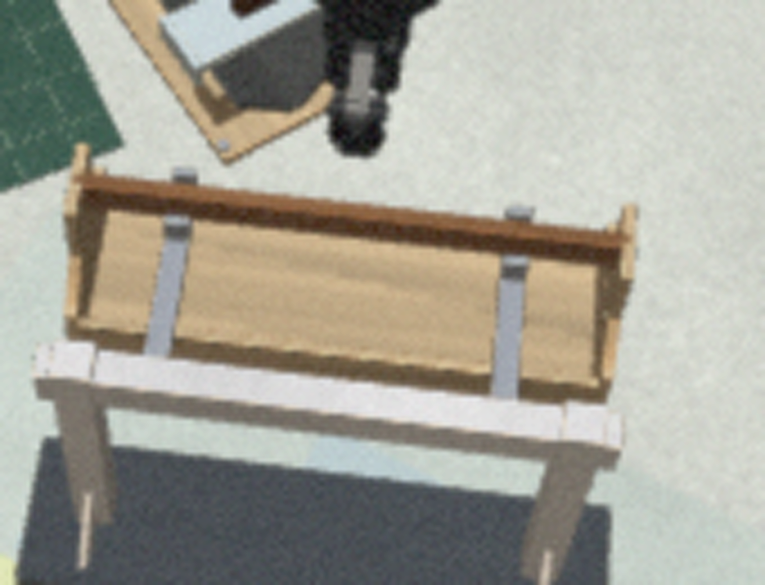

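View pics/g7.png

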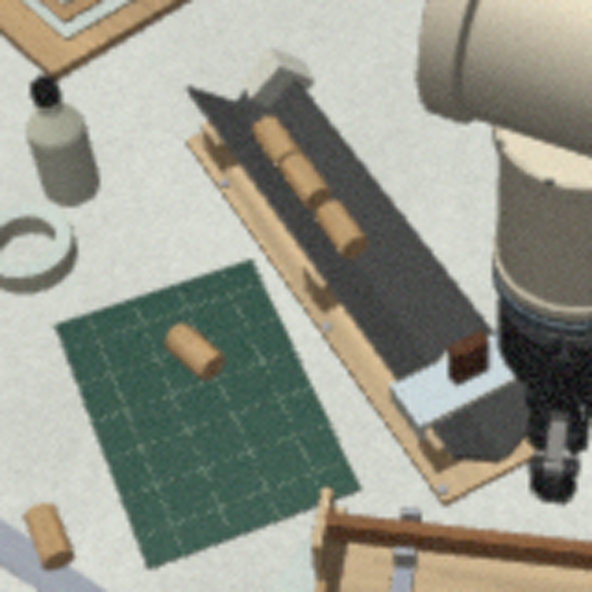

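The tote hangs on both hooks. A stray has been knocked off the mat, to crop (48,535), about (799,-169). I'll measure both strays.

```bash
cat > stray.py <<'E'
from h import *
def strays(cam,near,zc=13,rad=45):
    f=grab_frame(cam); im=f["img"]; hsv=cv2.cvtColor(im,cv2.COLOR_RGB2HSV)
    m=cv2.inRange(hsv,(8,70,60),(25,255,255)); out=[]
    n,lab,st,ce=cv2.connectedComponentsWithStats(m)
    for P in near:
        u,v=w2px(f,(P[0],P[1],zc)); best=None
        for i in range(1,n):
            if st[i,4]>40 and np.hypot(ce[i,0]-u,ce[i,1]-v)<20:
                if best is None or st[i,4]>st[best,4]: best=i
        if best is None: out.append(None); continue
        ys,xs=np.where(lab==best); 
        W=np.array([px2w(f,x,y,zc+8)[:2] for x,y in zip(xs,ys)])
        rc=cv2.minAreaRect(W.astype(np.float32))
        mu=W.mean(0); w,V=np.linalg.eigh(np.cov((W-mu).T)); a=V[:,1]; 
        out.append((mu.round(1),[round(x,1) for x in rc[1]],"axis deg",round(float(np.degrees(np.arctan2(a[1],a[0])))%180,1),st[best,4]))
    return f,out
E
python3 - <<'E'
from stray import *
for c in ("scene","top"):
    f,o=strays(c,[(605,-216),(799,-169)]); print(c,o)
    save(f,c+"_s.png",(130,170,260,250) if c=="scene" else (270,90,410,230),4)
    print([( [round(v) for v in d["point"]],round(d["conf"],2)) for d in spotter.place_of("blank5",c)])
E
```

```text
scene [(array([ 604.5, -211.9]), [59.7, 29.0], 'axis deg', 83.0, np.int32(135)), (array([ 801.6, -169.5]), [57.4, 23.7], 'axis deg', 66.7, np.int32(139))]
[([606, -218, 13], 0.66), ([449, -197, 46], 0.65), ([430, -256, 46], 0.61), ([389, 508, 9], 0.55), ([413, -306, 42], 0.51), ([801, -170, 14], 0.49), ([732, -433, 13], 0.41)]
top [(array([ 605.6, -217. ]), [49.1, 28.4], 'axis deg', 86.1, np.int32(145)), (array([ 801.5, -173.9]), [45.8, 26.8], 'axis deg', 66.5, np.int32(114))]
[([410, -310, 48], 0.75), ([447, -192, 48], 0.72), ([735, -434, 11], 0.67), ([606, -220, 14], 0.59), ([805, -177, 15], 0.56), ([391, 509, 10], 0.48), ([435, -255, 52], 0.44)]
```

View pics/top_s.png

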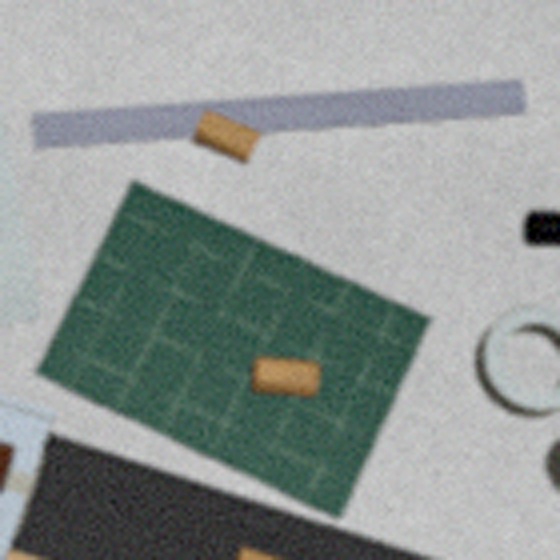

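View pics/scene_s.png

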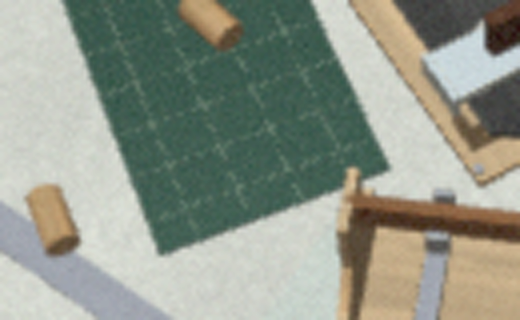

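Run:
```python
from plan import *
from rig import r
s=r.sense(); print(s["eef_pos"],s["tcp_rot"],s["clock"])
c=[*s["eef_pos"],s["tcp_rot"][2]]
for z in (488,300,215): print(rel(c,[606,-216.5,z,np.radians(175.5)]))
```

```text
[648.2422275 193.5931064 485.8426195] [-3.14029699e+00 -3.74979480e-04  2.15617993e+00] 40.0167
[-0.3185, -0.2618, -0.0022, -0.2887]
[-0.3185, -0.2618, 0.1858, -0.2887]
[-0.3185, -0.2618, 0.2708, -0.2887]
```

>>> apply_moves --motion "0.55 -0.32 -0.262 0 -0.2887; 0.55 -0.3185 -0.262 0 -0.2887; 0.55 -0.3185 -0.262 0 -0.2887; 0.55 -0.3185 -0.262 0 -0.2887; 0.55 -0.3185 -0.262 0 -0.2887; 0.55 -0.3185 -0.262 0 -0.2887; 0.55 -0.3185 -0.262 0 -0.2887; 0.55 -0.3185 -0.262 0 -0.2887; 0.55 -0.3185 -0.262 0 -0.2887; 0.55 -0.3185 -0.262 0 -0.2887; 0.55 -0.3185 -0.262 0 -0.2887; 0.55 -0.3185 -0.262 0.04 -0.2887; 0.55 -0.3185 -0.262 0.08 -0.2887; 0.55 -0.3185 -0.262 0.12 -0.2887; 0.55 -0.3185 -0.262 0.16 -0.2887; 0.55 -0.3185 -0.262 0.2 -0.2887; 0.55 -0.3185 -0.262 0.24 -0.2887; 0.55 -0.3185 -0.262 0.265 -0.2887; 0.55 -0.3185 -0.262 0.271 -0.2887; 0.55 -0.3185 -0.262 0.271 -0.2887" --squeeze 30

```text
clock: 41.68
eef_pos: [605.2, -216.0, 213.6]
tcp_rot: [3.14, -0.004, 3.063]
contact_force: [0.2, 0.7, -0.0]
opening: 0.777
```

Run:
```python
from stray import *
s=r.sense(); print(s["eef_pos"],s["tcp_rot"],s["clock"],s["contact_force"],s["opening"])
f=grab_frame("scene"); save(f,"h1.png",(130,90,270,230),4.2)
f=grab_frame("top"); save(f,"h2.png",(270,90,410,230),4.2)
```

```text
[ 605.2126594  -216.03457388  213.62056132] [ 3.14040373 -0.00406584  3.06332015] 41.6833 [ 0.17185475  0.65776187 -0.00277556] 0.7766090064983329
```

View pics/h1.png

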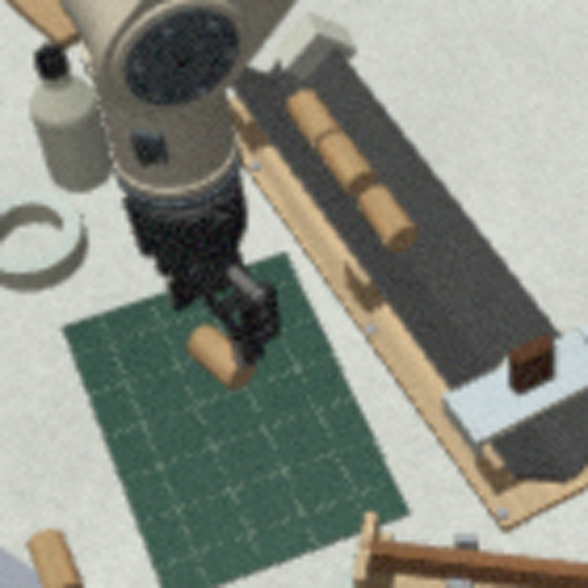

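View pics/h2.png

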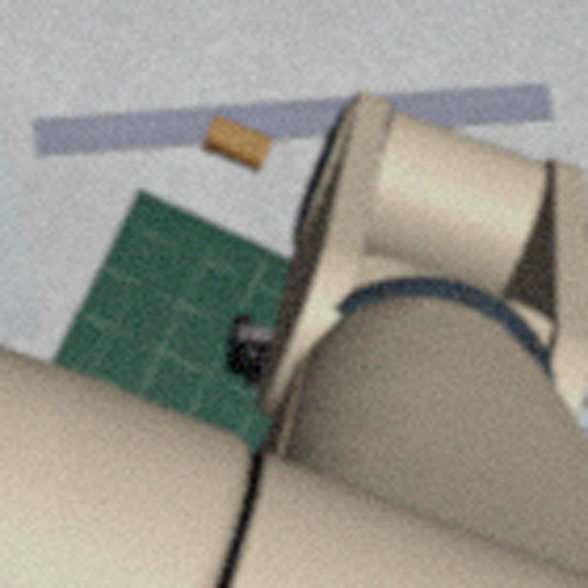

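>>> apply_moves --motion "0.5 0 0 0.015 0; 0.5 0 0 0.03 0; 0.5 0 0 0.039 0; 0.5 0 0 0.04 0; 0.3 0 0 0.04 0; 0.2 0 0 0.04 0; 0.1 0 0 0.04 0; 0 0 0 0.04 0; 0 0 0 0.04 0; 0 0 0 0.04 0; 0 0 0 0.04 0" --squeeze 30

```text
clock: 42.7
eef_pos: [606.5, -216.8, 177.3]
tcp_rot: [-3.141, 0.002, 3.063]
contact_force: [-1.1, 1.0, 5.2]
opening: 0.548
```

Run:
```python
from stray import *
s=r.sense(); print(s["eef_pos"],s["tcp_rot"],s["clock"],s["contact_force"],s["opening"]*85)
f=grab_frame("scene"); save(f,"h3.png",(130,90,270,230),4.2)
```

```text
[ 606.50548178 -216.8098173   177.27788881] [-3.14108034e+00  1.96868106e-03  3.06319083e+00] 42.7 [-1.06793578  1.02346077  5.1855781 ] 46.59628073222461
```

View pics/h3.png

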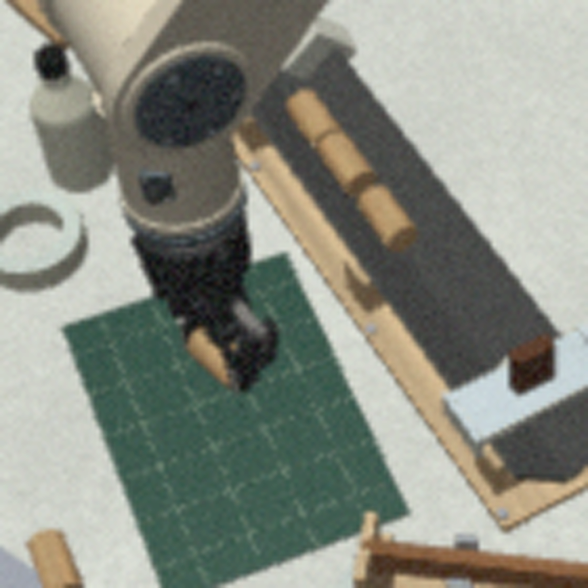

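Run:
```python
from plan import *
from rig import r
s=r.sense()
TR=[449,-185.6,-.298]
c=[606.5,-216.8,177.3,3.0632]
a=loc(TR,(0,72),0)
for z in (290,214): print(a,rel(c,[a[0],a[1],z,TR[2]+np.pi]))
```

```text
[np.float64(470.1398439619991), np.float64(-116.77335546997564), 0] [0.1438, 0.089, -0.1127, 0.0699]
[np.float64(470.1398439619991), np.float64(-116.77335546997564), 0] [0.1438, 0.089, -0.0367, 0.0699]
```

>>> apply_moves --motion "-0.1 0 0 -0.01 0; -0.1 0 0 -0.04 0; -0.1 0 0 -0.08 0; -0.1 0 0 -0.113 0; -0.1 0.02 0.012 -0.113 0.01; -0.1 0.05 0.03 -0.113 0.03; -0.1 0.08 0.05 -0.113 0.05; -0.1 0.11 0.07 -0.113 0.07; -0.1 0.135 0.083 -0.113 0.07; -0.1 0.144 0.089 -0.113 0.07; -0.1 0.144 0.089 -0.113 0.07; -0.1 0.144 0.089 -0.1 0.07; -0.1 0.144 0.089 -0.08 0.07; -0.1 0.144 0.089 -0.06 0.07; -0.1 0.144 0.089 -0.052 0.07; -0.1 0.144 0.089 -0.05 0.07; -0.1 0.144 0.089 -0.05 0.07" --squeeze 40

```text
clock: 44.17
eef_pos: [470.1, -117.0, 225.6]
tcp_rot: [-3.142, -0.0, 2.843]
contact_force: [0.0, 0.3, -0.7]
opening: 0.55
```

Run:
```python
from stray import *
s=r.sense(); print(s["eef_pos"],s["tcp_rot"],s["clock"],s["contact_force"],s["opening"]*85)
f=grab_frame("scene"); save(f,"h4.png",(170,80,300,220),4.2)
```

```text
[ 470.08954991 -117.01999597  225.63474619] [-3.14154041e+00 -1.63156451e-04  2.84320952e+00] 44.1667 [ 0.00845571  0.30494862 -0.65529811] 46.718282375761405
```

View pics/h4.png

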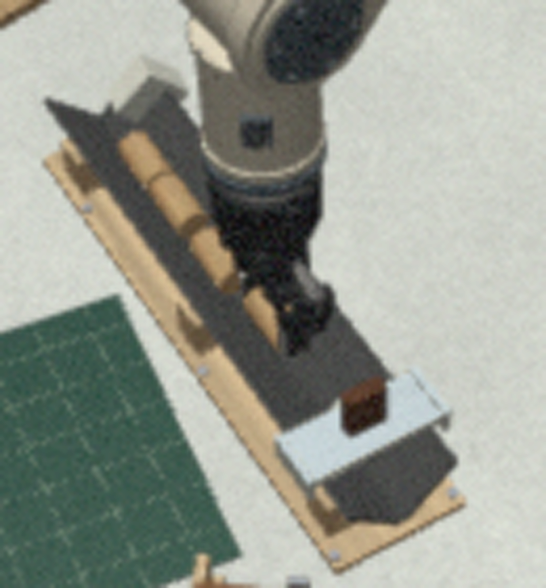

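>>> apply_moves --motion "-0.1 0 0 0.004 0; -0.1 0 0 0.008 0; -0.1 0 0 0.011 0; -0.1 0 0 0.013 0; -0.1 0 0 0.013 0; -0.1 0 0 0.013 0"

```text
clock: 44.72
eef_pos: [469.3, -116.6, 212.6]
tcp_rot: [-3.142, -0.0, 2.843]
contact_force: [0.2, -0.4, -0.3]
opening: 0.553
```

>>> apply_moves --motion "-0.1 0 0 0.001 0; -0.1 0 0 0.002 0; -0.1 0 0 0.003 0; -0.1 0 0 0.003 0; -0.1 0 0 0.003 0"

```text
clock: 45.13
eef_pos: [470.4, -116.9, 210.3]
tcp_rot: [3.141, 0.003, 2.843]
contact_force: [4.4, -1.2, 3.1]
opening: 0.549
```

>>> apply_moves --motion "0.1 0 0 0 0; 0.2 0 0 0 0; 0.3 0 0 0 0; 0.32 0 0 0 0; 0.32 0 0 -0.01 0; 0.32 0 0 -0.03 0; 0.32 0 0 -0.06 0; -0.3 0 0.02 -0.07 0; -0.9 0 0.045 -0.07 0; -1 0 0.05 -0.07 0; -1 0 0.05 -0.07 0; -1 0 0.05 -0.07 0; -1 0 0.05 -0.07 0; -1 0 0.05 -0.07 0" --squeeze 30

```text
clock: 46.3
eef_pos: [483.6, -69.4, 279.4]
tcp_rot: [-3.141, -0.001, 2.843]
contact_force: [-0.3, 0.4, -0.5]
opening: 0.003
```

Run:
```python
from stray import *
s=r.sense(); print(s["eef_pos"],s["tcp_rot"],s["clock"],s["contact_force"],s["opening"]*85)
f=grab_frame("scene"); save(f,"h5.png",(170,80,300,220),4.2)
print([( [round(v) for v in d["point"]],round(d["conf"],2)) for d in spotter.place_of("blank5","scene")])
```

```text
[483.58538306 -69.40514721 279.35877342] [-3.14126607e+00 -9.99714779e-04  2.84279403e+00] 46.3 [-0.33176821  0.35645746 -0.49360653] 0.2457241776786365
[([802, -169, 14], 0.74), ([429, -255, 49], 0.7), ([470, -117, 46], 0.67), ([383, 506, 9], 0.62), ([449, -199, 47], 0.58), ([732, -436, 15], 0.43), ([417, -306, 45], 0.41)]
```

View pics/h5.png

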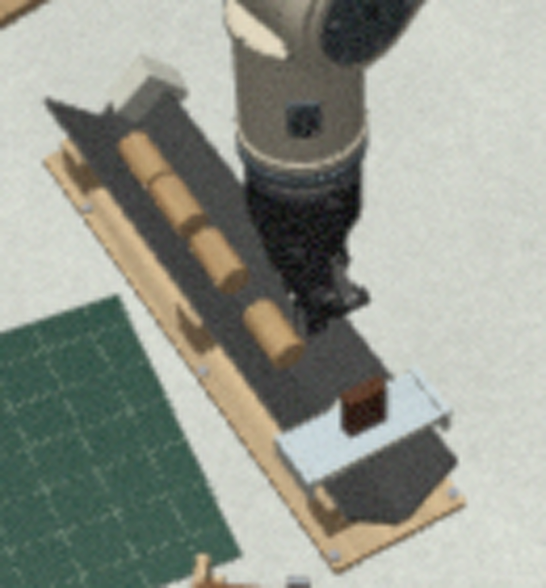

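>>> apply_moves --motion "-1 0 0.002 0.02 0; -1 0 0.002 0.04 0; -1 0 0.002 0.055 0; -1 0 0.002 0.057 0; -1 0 0.002 0.057 0; -1 0 -0.003 0.057 0; -1 0 -0.01 0.057 0; -1 0 -0.017 0.057 0; -1 0 -0.024 0.057 0; -1 0 -0.031 0.057 0; -1 0 -0.038 0.057 0; -1 0 -0.045 0.057 0; -1 0 -0.05 0.057 0; -1 0 -0.052 0.057 0; -1 0 -0.052 0.057 0; -1 0 -0.045 0.057 0; -1 0 -0.045 0.03 0; -1 0 -0.045 0 0; -1 0 -0.045 -0.03 0; -1 0 -0.045 -0.03 0"

```text
clock: 48.07
eef_pos: [472.7, -111.7, 314.3]
tcp_rot: [3.141, 0.007, 2.844]
contact_force: [1.7, -1.1, 0.9]
opening: -0.001
```

Run:
```python
from stray import *
from plan import *
s=r.sense(); print(s["eef_pos"],s["tcp_rot"],s["clock"],s["contact_force"],s["opening"]*85)
f,o=strays("scene",[(801,-170)]); print(o); save(f,"h6.png",(130,80,290,240),3.7)
print([( [round(v) for v in d["point"]],round(d["conf"],2)) for d in spotter.place_of("blank5","scene")])
f,o=strays("top",[(801,-172)]); print(o)
c=[*s["eef_pos"],s["tcp_rot"][2]]
for z in (300,215): print(rel(c,[802,-172,z,np.radians(156.5)]))
```

```text
[ 472.69436169 -111.67317444  314.27478721] [3.14140074 0.00722223 2.84394428] 48.0667 [ 1.7025696  -1.07552812  0.90923981] -0.06878755828704397
[(array([ 801.6, -169.5]), [57.4, 23.7], 'axis deg', 66.7, np.int32(139))]
[([733, -434, 13], 0.67), ([430, -252, 47], 0.63), ([458, -152, 44], 0.63), ([385, 504, 11], 0.58), ([802, -171, 15], 0.56), ([413, -307, 46], 0.47), ([450, -202, 50], 0.47)]
[(array([ 801.7, -173.9]), [44.2, 27.6], 'axis deg', 66.1, np.int32(113))]
[-0.3325, 0.0389, 0.0143, 0.0358]
[-0.3325, 0.0389, 0.0993, 0.0358]
```

View pics/h6.png

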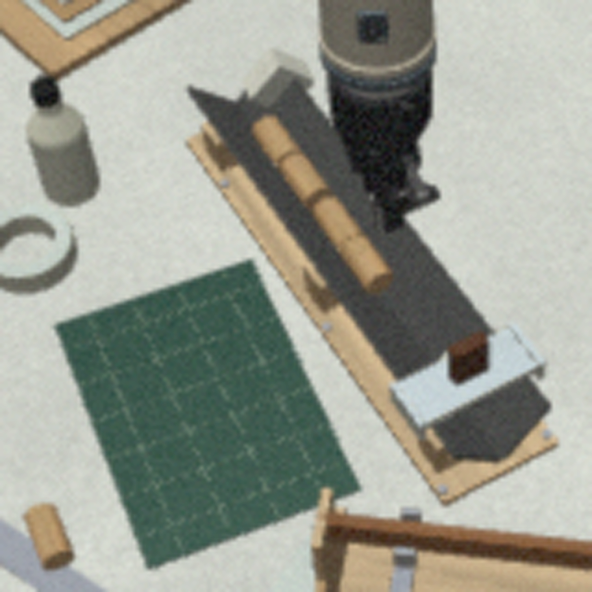

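>>> apply_moves --motion "0.55 -0.04 0.005 0 0.0358; 0.55 -0.08 0.01 0 0.0358; 0.55 -0.12 0.014 0 0.0358; 0.55 -0.16 0.019 0 0.0358; 0.55 -0.2 0.024 0 0.0358; 0.55 -0.24 0.029 0 0.0358; 0.55 -0.28 0.033 0 0.0358; 0.55 -0.315 0.037 0 0.0358; 0.55 -0.3325 0.039 0 0.0358; 0.55 -0.3325 0.039 0 0.0358; 0.55 -0.3325 0.039 0.03 0.0358; 0.55 -0.3325 0.039 0.06 0.0358; 0.55 -0.3325 0.039 0.09 0.0358; 0.55 -0.3325 0.039 0.1 0.0358; 0.55 -0.3325 0.039 0.1 0.0358; 0.55 -0.3325 0.039 0.1 0.0358"

```text
clock: 49.55
eef_pos: [799.6, -172.1, 209.0]
tcp_rot: [-3.141, -0.002, 2.731]
contact_force: [-0.7, -0.2, 1.1]
opening: 0.775
```

Run:
```python
from stray import *
s=r.sense(); print(s["eef_pos"],s["tcp_rot"],s["clock"],s["contact_force"],s["opening"]*85)
f=grab_frame("scene"); save(f,"i1.png",(90,130,230,270),4.2)
f=grab_frame("top"); save(f,"i2.png",(260,60,400,200),4.2)
```

```text
[ 799.64419282 -172.05336883  209.01149975] [-3.14119209e+00 -1.79921422e-03  2.73089567e+00] 49.55 [-0.68301942 -0.15907193  1.06585631] 65.89272267491064
```

View pics/i1.png

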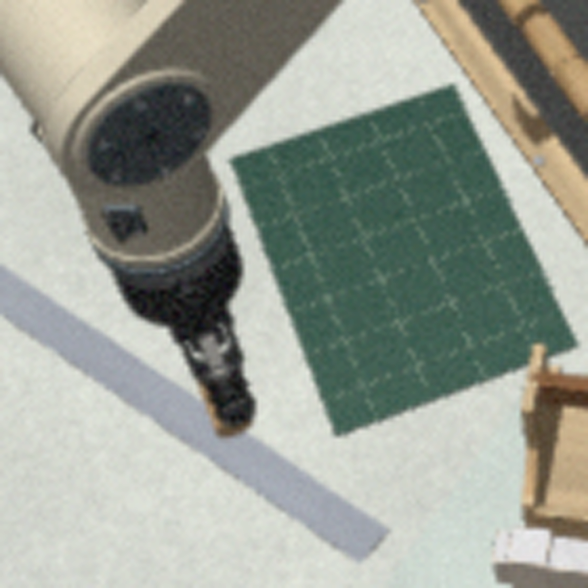

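View pics/i2.png

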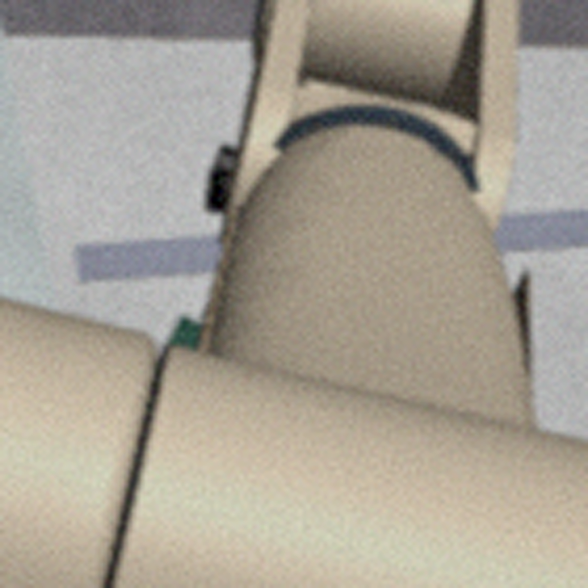

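>>> apply_moves --motion "0.5 -0.002 0 0.012 0; 0.5 -0.002 0 0.024 0; 0.5 -0.002 0 0.032 0; 0.5 -0.002 0 0.033 0; 0.3 -0.002 0 0.033 0; 0.2 -0.002 0 0.033 0; 0.1 -0.002 0 0.033 0; 0 -0.002 0 0.033 0; 0 -0.002 0 0.033 0; 0 -0.002 0 0.033 0; 0 -0.002 0 0.033 0" --squeeze 30

```text
clock: 50.57
eef_pos: [802.0, -173.1, 177.0]
tcp_rot: [3.142, 0.0, 2.731]
contact_force: [-0.7, 0.4, 0.9]
opening: 0.55
```

Run:
```python
from stray import *
from plan import *
s=r.sense(); print(s["eef_pos"],s["tcp_rot"],s["clock"],s["contact_force"],s["opening"]*85)
f=grab_frame("scene"); save(f,"i3.png",(90,130,230,270),4.2)
TR=[449,-185.6,-.298]
a=loc(TR,(0,110),0); c=[*s["eef_pos"],s["tcp_rot"][2]]
for z in (290,226): print(a,rel(c,[a[0],a[1],z,TR[2]+np.pi]))
```

```text
[ 801.98414786 -173.0938264   177.00830169] [3.14151606e+00 4.43170047e-04 2.73085102e+00] 50.5667 [-0.65787124  0.42500089  0.85170472] 46.74981604902938
[np.float64(481.2969838308319), np.float64(-80.44818196801833), 0] [0.331, -0.0431, -0.113, -0.0359]
[np.float64(481.2969838308319), np.float64(-80.44818196801833), 0] [0.331, -0.0431, -0.049, -0.0359]
```

View pics/i3.png

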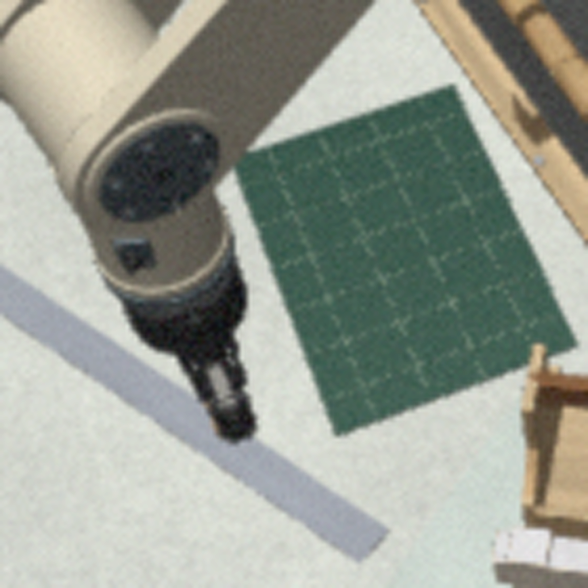

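>>> apply_moves --motion "-0.1 0 0 -0.01 0; -0.1 0 0 -0.04 0; -0.1 0 0 -0.08 0; -0.1 0 0 -0.11 0; -0.1 0.02 -0.003 -0.113 0; -0.1 0.055 -0.007 -0.113 -0.01; -0.1 0.095 -0.012 -0.113 -0.02; -0.1 0.135 -0.017 -0.113 -0.03; -0.1 0.175 -0.023 -0.113 -0.0359; -0.1 0.215 -0.028 -0.113 -0.0359; -0.1 0.255 -0.033 -0.113 -0.0359; -0.1 0.29 -0.038 -0.113 -0.0359; -0.1 0.315 -0.041 -0.113 -0.0359; -0.1 0.327 -0.043 -0.113 -0.0359; -0.1 0.331 -0.043 -0.113 -0.0359; -0.1 0.331 -0.043 -0.113 -0.0359; -0.1 0.331 -0.043 -0.09 -0.0359; -0.1 0.331 -0.043 -0.065 -0.0359; -0.1 0.331 -0.043 -0.05 -0.0359; -0.1 0.331 -0.043 -0.05 -0.0359" --squeeze 40

```text
clock: 52.28
eef_pos: [481.5, -80.5, 224.4]
tcp_rot: [-3.141, -0.003, 2.844]
contact_force: [-1.0, 0.3, 0.2]
opening: 0.547
```

Run:
```python
from stray import *
s=r.sense(); print(s["eef_pos"],s["tcp_rot"],s["clock"],s["contact_force"],s["opening"]*85)
f=grab_frame("scene"); save(f,"i4.png",(170,80,300,220),4.2)
```

```text
[481.52454203 -80.45952243 224.37445355] [-3.14115915e+00 -3.08033570e-03  2.84351662e+00] 52.2833 [-1.00512548  0.34872253  0.19815818] 46.48265222619611
```

View pics/i4.png

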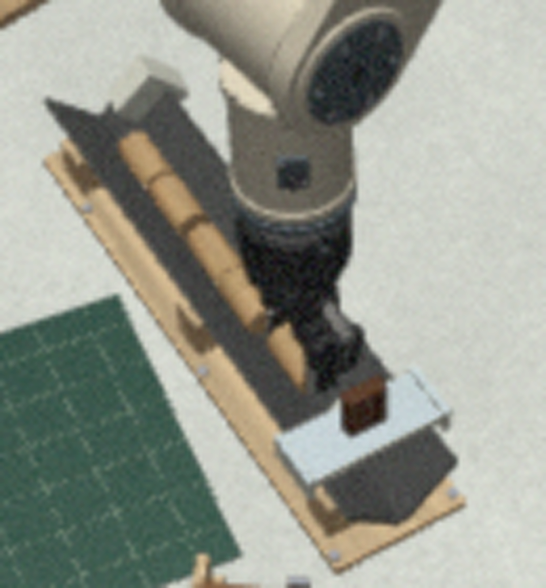

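>>> apply_moves --motion "-0.1 0 0 0.004 0; -0.1 0 0 0.008 0; -0.1 0 0 0.011 0; -0.1 0 0 0.013 0; -0.1 0 0 0.013 0; -0.1 0 0 0.013 0"

```text
clock: 52.83
eef_pos: [481.3, -80.3, 213.9]
tcp_rot: [3.142, 0.0, 2.844]
contact_force: [-0.3, -0.1, -0.5]
opening: 0.547
```

>>> apply_moves --motion "-0.1 0 0 0.002 0; -0.1 0 0 0.003 0; -0.1 0 0 0.003 0; 0.1 0 0 0.003 0; 0.2 0 0 0.003 0; 0.3 0 0 0.003 0; 0.32 0 0 0.003 0; 0.32 0 0 0.003 0; 0.32 0 0 -0.01 0; 0.32 0 0 -0.04 0; 0.32 0 0 -0.08 0; 0.32 0 0 -0.11 0; 0.32 0 0 -0.11 0; 0.32 0 0 -0.11 0" --squeeze 30

```text
clock: 54.0
eef_pos: [481.9, -80.5, 325.5]
tcp_rot: [3.141, 0.004, 2.844]
contact_force: [-0.6, 0.1, -1.4]
opening: 0.662
```

Run:
```python
from stray import *
s=r.sense(); print(s["eef_pos"],s["tcp_rot"],s["clock"],s["contact_force"],s["opening"]*85)
f=grab_frame("scene"); save(f,"i5.png",(170,80,300,220),4.2)
```

```text
[481.90949322 -80.45250412 325.53784584] [3.14104016 0.00434244 2.84359619] 54.0 [-0.5700743   0.11552166 -1.43676169] 56.305462858927946
```

View pics/i5.png

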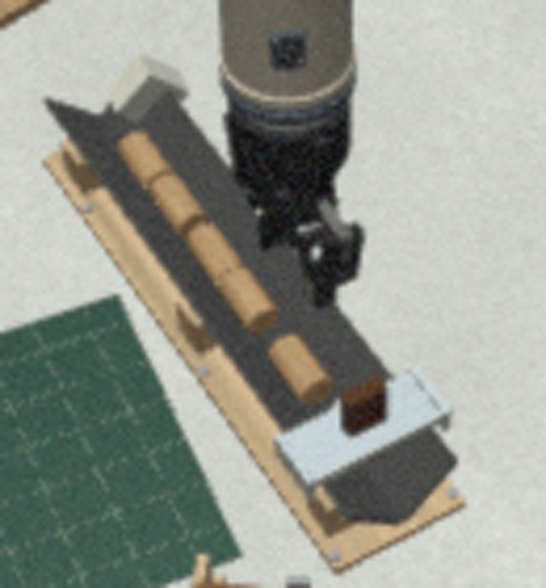

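>>> apply_moves --motion "0 0 0.03 0 0; -0.5 0 0.06 0 0; -1 0 0.09 0 0; -1 0 0.115 0 0; -1 0 0.12 0 0; -1 0 0.12 0 0; -1 0 0.12 0 0; -1 0 0.12 0.02 0; -1 0 0.12 0.04 0; -1 0 0.12 0.052 0; -1 0 0.12 0.052 0; -1 0 0.12 0.052 0" --squeeze 40

```text
clock: 55.05
eef_pos: [515.9, 33.3, 271.0]
tcp_rot: [-3.141, -0.002, 2.842]
contact_force: [0.3, 0.8, -0.5]
opening: 0.002
```

Run:
```python
from stray import *
s=r.sense(); p=s["eef_pos"];print(p,s["tcp_rot"],s["clock"],s["contact_force"],s["opening"]*85)
d=p[:2]-[449,-185.6]; print("local",.956*d[0]-.2936*d[1],.2936*d[0]+.956*d[1])
f=grab_frame("scene"); save(f,"j1.png",(170,80,300,220),4.2)
```

```text
[515.86177465  33.31542489 271.02951084] [-3.14058690e+00 -2.14384482e-03  2.84241485e+00] 55.05 [ 0.30461464  0.84424653 -0.45138313] 0.1511592283546561
local -0.3537121773057592 228.91376323212813
```

View pics/j1.png

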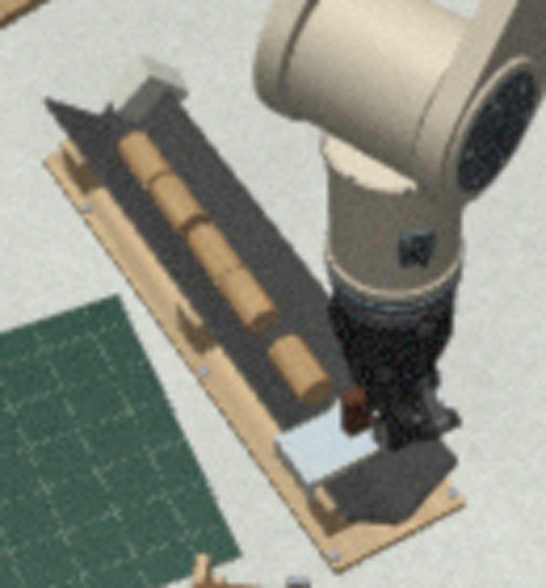

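>>> apply_moves --motion "-1 0 -0.003 0 0; -1 0 -0.007 0 0; -1 0 -0.011 0 0; -1 0 -0.015 0 0; -1 0 -0.02 0 0; -1 0 -0.025 0 0; -1 0 -0.03 0 0; -1 0 -0.035 0 0; -1 0 -0.04 0 0; -1 0 -0.045 0 0; -1 0 -0.05 0 0; -1 0 -0.055 0 0; -1 0 -0.06 0 0; -1 0 -0.065 0 0; -1 0 -0.07 0 0; -1 0 -0.074 0 0; -1 0 -0.077 0 0; -1 0 -0.08 0 0; -1 0 -0.08 0 0"

```text
clock: 56.68
eef_pos: [492.6, -42.5, 271.6]
tcp_rot: [-3.141, -0.001, 2.843]
contact_force: [-0.0, 0.6, 0.5]
opening: -0.001
```

Run:
```python
from stray import *
s=r.sense(); p=s["eef_pos"];print(p,s["tcp_rot"],s["clock"],s["contact_force"],s["opening"]*85)
d=p[:2]-[449,-185.6]; print("local",.956*d[0]-.2936*d[1],.2936*d[0]+.956*d[1])
f=grab_frame("scene"); save(f,"j2.png",(170,80,300,220),4.2)
```

```text
[492.62899752 -42.54047626 271.5569376 ] [-3.14117721e+00 -6.80257049e-04  2.84341399e+00] 56.6833 [-0.04808291  0.56527158  0.49813007] -0.07738911846073486
local -0.2929545358386534 149.57437836747775
```

View pics/j2.png

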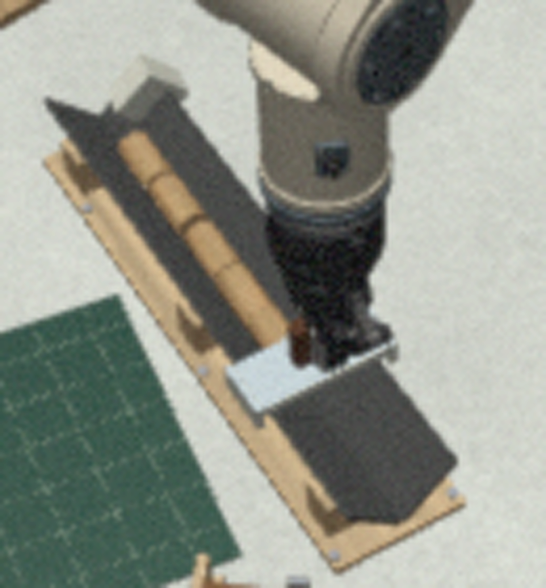

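>>> apply_moves --motion "-1 0 -0.004 0 0; -1 0 -0.009 0 0; -1 0 -0.014 0 0; -1 0 -0.018 0 0; -1 0 -0.022 0 0; -1 0 -0.025 0 0; -1 0 -0.028 0 0; -1 0 -0.03 0 0; -1 0 -0.03 0 0"

```text
clock: 57.48
eef_pos: [484.1, -71.2, 271.7]
tcp_rot: [-3.141, 0.0, 2.844]
contact_force: [0.7, 0.6, 0.1]
opening: 0.001
```

>>> apply_moves --motion "-1 0 -0.001 0 0; -1 0 -0.002 0 0; -1 0 -0.003 0 0; -1 0 -0.003 0 0; -1 0 -0.003 0 0"

```text
clock: 57.9
eef_pos: [483.5, -73.7, 271.8]
tcp_rot: [-3.142, 0.001, 2.844]
contact_force: [0.7, 2.1, -0.5]
opening: -0.002
```

>>> apply_moves --motion "-1 0 -0.001 0 0; -1 0 -0.002 0 0; -1 0 -0.003 0 0; -1 0 -0.004 0 0; -1 0 -0.004 0 0"

```text
clock: 58.32
eef_pos: [482.2, -77.6, 271.8]
tcp_rot: [-3.142, 0.0, 2.844]
contact_force: [1.7, 1.7, -0.6]
opening: -0.002
```

Run:
```python
from stray import *
s=r.sense(); p=s["eef_pos"];print(p,s["tcp_rot"],s["clock"],s["contact_force"],s["opening"]*85)
d=p[:2]-[449,-185.6]; print("local",.956*d[0]-.2936*d[1],.2936*d[0]+.956*d[1])
f=grab_frame("scene"); save(f,"j3.png",(170,80,300,220),4.2)
```

```text
[482.22661241 -77.64787059 271.77731612] [-3.14156584e+00  4.66075233e-04  2.84356968e+00] 58.3167 [ 1.71711736  1.68193884 -0.63851244] -0.18111737018496218
local 0.06989627086485939 112.95756911989643
```

View pics/j3.png

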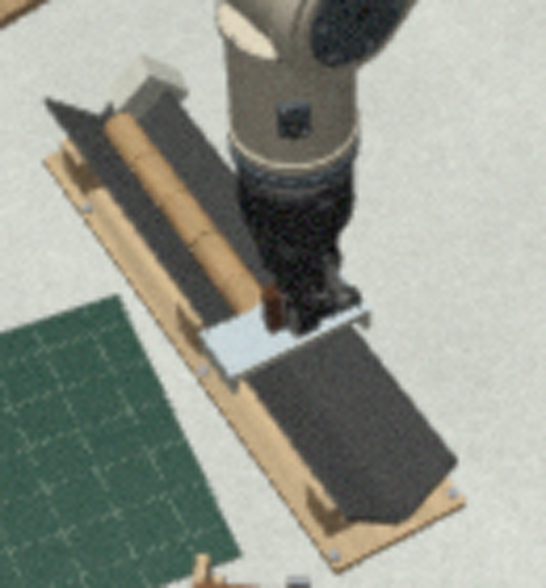

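>>> apply_moves --motion "-1 0 -0.001 0 0; -1 0 -0.002 0 0; -1 0 -0.003 0 0; -1 0 -0.003 0 0; -1 0 -0.003 0 0"

```text
clock: 58.78
eef_pos: [481.7, -79.5, 271.8]
tcp_rot: [3.139, 0.001, 2.843]
contact_force: [5.1, 12.5, 0.1]
opening: 0.001
```

>>> apply_moves --motion "-1 0 -0.001 0 0; -1 0 -0.0015 0 0; -1 0 -0.0015 0 0; -1 0 -0.0015 0 0; -1 0 -0.0015 0 0; -1 0 -0.0015 0 0"

```text
clock: 59.28
eef_pos: [481.5, -80.2, 271.8]
tcp_rot: [3.138, 0.001, 2.842]
contact_force: [6.8, 19.8, -1.2]
opening: -0.0
```

Run:
```python
from stray import *
s=r.sense(); p=s["eef_pos"];print(p,s["tcp_rot"],s["clock"],s["contact_force"],s["opening"]*85)
d=p[:2]-[449,-185.6]; print("local",.956*d[0]-.2936*d[1],.2936*d[0]+.956*d[1])
f=grab_frame("scene"); save(f,"j4.png",(170,80,300,220),4.2)
```

```text
[481.46454744 -80.16913235 271.83042633] [3.13780409e+00 6.81826157e-04 2.84215526e+00] 59.2833 [ 6.76482083 19.84989552 -1.23629016] -0.037725461671445235
local 0.08160461515291928 110.32350059984235
```

View pics/j4.png

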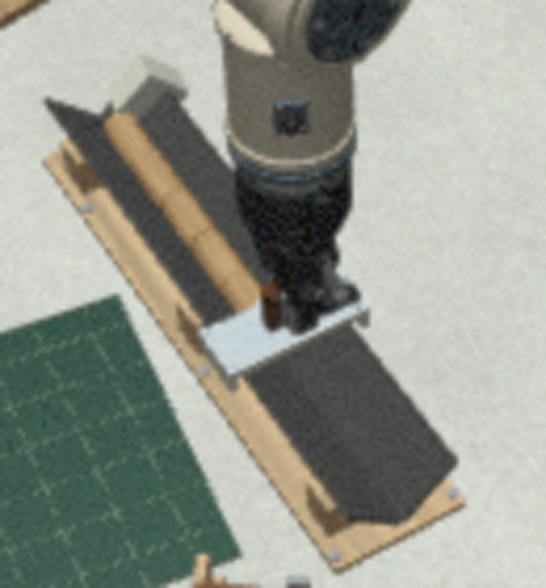

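>>> apply_moves --motion "-1 0 0.001 0 0; -1 0 0.004 0 0; -1 0 0.01 0 0; -1 0 0.02 0 0; -1 0 0.03 0 0; -1 0 0.03 -0.03 0; -1 0 0.03 -0.07 0; -1 0 0.03 -0.11 0; -1 0.04 0.06 -0.15 0; -1 0.08 0.1 -0.18 0; -1 0.11 0.14 -0.2 0; -1 0.13 0.17 -0.2 0; -1 0.13 0.19 -0.2 0; -1 0.13 0.2 -0.2 0; -1 0.13 0.2 -0.2 0; -1 0.13 0.2 -0.2 0"

```text
clock: 60.67
eef_pos: [414.8, 149.4, 472.0]
tcp_rot: [3.142, 0.001, 2.848]
contact_force: [0.1, 0.1, 0.7]
opening: 0.001
```

Run:
```python
from stray import *
from plan import *
s=r.sense(); p=s["eef_pos"];print(p,s["clock"],s["contact_force"])
f=grab_frame("scene"); save(f,"k1.png",None,1.5); save(f,"k2.png",(160,80,300,220),4.2)
for n in ("blank1","jaw","bar_left","bar_right","bar_mid","glue","tape","pencup"): print(n,[( [round(v) for v in d["point"]],round(d["conf"],2)) for d in spotter.place_of(n,"scene")])
f=grab_frame("top"); save(f,"k3.png",None,1.5); save(f,"k4.png",(240,180,420,290),4)
for n in ("blank1","jaw","bar_left","bar_right","bar_mid"): print(n,[( [round(v) for v in d["point"]],round(d["conf"],2)) for d in spotter.place_of(n,"top")])
```

```text
[414.78972555 149.43440841 471.96960106] 60.6667 [0.08683014 0.06344869 0.65710946]
blank1 [([383, 504, 12], 0.7), ([423, -284, 50], 0.67), ([730, -434, 10], 0.6), ([407, -332, 44], 0.45), ([445, -194, 46], 0.45), ([457, -142, 49], 0.43), ([436, -240, 48], 0.4)]
jaw [([472, -121, -3], 0.78)]
bar_left [([598, 265, 212], 0.74)]
bar_right [([698, 118, 206], 0.79)]
bar_mid [([650, 192, 214], 0.89)]
glue [([539, -444, -1], 0.57)]
tape [([623, -415, 4], 0.91)]
pencup [([505, 493, -3], 0.73), ([624, -413, 2], 0.68)]
blank1 [([463, -145, 50], 0.61), ([448, -194, 44], 0.6), ([431, -237, 42], 0.55), ([424, -284, 48], 0.5), ([406, -328, 47], 0.45), ([470, -122, -2], 0.42)]
jaw [([473, -123, -5], 0.7)]
bar_left [([601, 266, 209], 0.57)]
bar_right [([704, 114, 210], 0.71), ([649, 194, 212], 0.62)]
bar_mid [([647, 194, 212], 0.69)]
```

View pics/k1.png

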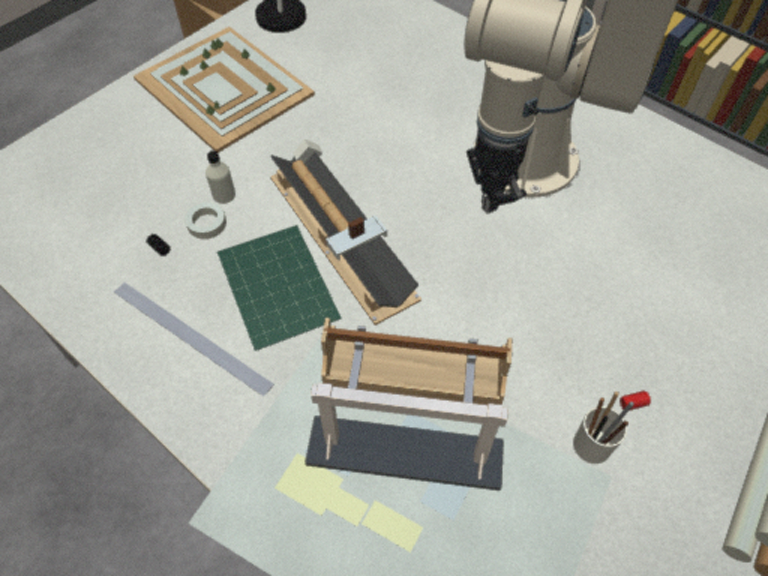

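View pics/k2.png

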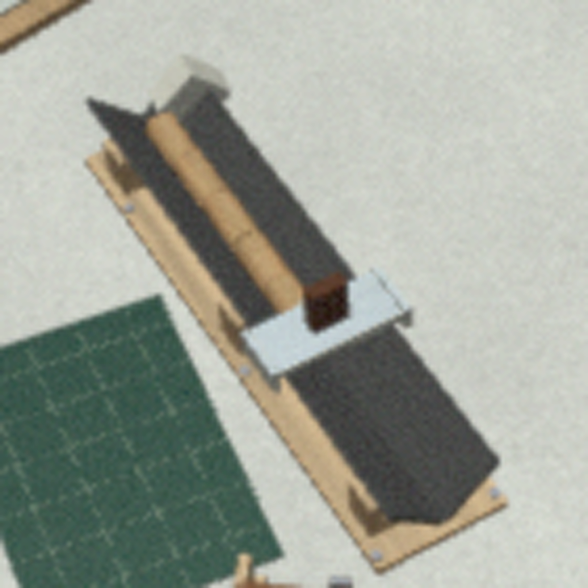

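View pics/k4.png

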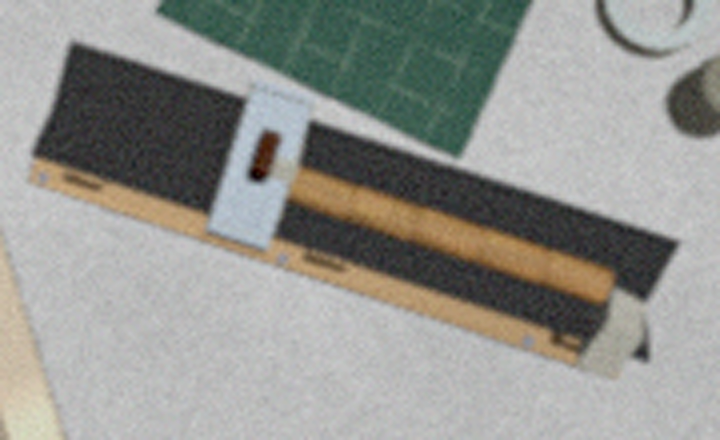

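All five blanks sit in a closed row. The network puts the jaw face at about 67.6 mm, against 67.5 mm expected for five touching blanks. The tote hangs on both hooks and the bystanders haven't moved, so I'm handing in.

Run:
```python
from rig import r
print(r.sign_off(), r.sense()["clock"])
```

```text
the job is handed in; nothing more can be done
the job is handed in; nothing more can be done
```

The job is done and handed in at about 61 s of the 210 s allowed. Five blanks were there: three in the tote and two strays.

**What I did**
1. **Jaw back:** I pulled the jaw right back by its tab, until it met about 17 N at the end.
2. **Tipping:** The tool cannot tilt, so I rested the tote on the trough's far rim and let it lean to 45° into the V, with the fingers loose round the bar. Then I gripped the tilted bar and lifted, and the three blanks dropped into line along the fold.
3. **Hanging:** I stood the empty tote upright on the bench and carried it to the rack. I lowered it until the push on the wrist was about 8 N upward (so about 11 N on the hooks), then let go.
4. **Strays:** I laid both in the trough. One had been knocked off the mat to the ruler during the run.
5. **Nipping:** I pushed the jaw up to about 21 N and drew the fingers off backward so they could not drag it.

**Last checks**
- **Row:** The pictures show no gaps. The jaw face reads about 67.6 mm in the trough's axes, where five touching blanks would put it at 67.5 mm.
- **Tote:** The bar sits in both hook slots, at about 210 mm high; seated is 212 mm.
- **Left alone:** Glue bottle, tape and pencil cup are within measurement error of where they started (the tape's two readings differ by about 6 mm). The red and black look-alikes were not touched.

**Did not go smoothly:** While setting the tilted tote on the bench I pressed it down to 52 N at the wrist. That is under the 120 N limit, and I backed off at once. No check failed at the end.

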